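# Fetch the block plane from behind the finishing supplies

### The job

The block plane lies on the storage board behind the glue bottle, the tin and the jar: first clear all three into the empty side tray, standing upright, then fetch the plane and set it gently, sole down, on the middle of the pale workpiece, lying along its length, and only then stand the bottle, the tin and the jar back upright, each on the same dark cork spot where it stood at the start. Knock nothing over, and leave the mug, the chisel and the tape roll alone.

Things in the scene. Friction and masses are not known exactly. Their poses are not given: they have to be found in the camera images.
- bottle: white plastic glue bottle, 52 mm across at the body and 126 mm tall, with a pointed orange nozzle; straight-sided below 91 mm, where to grip it (high up, so that the gripper clears the nozzle); 0.15 to 0.31 kg. Origin: centre of its underside; z up its axis.
- tin: plain round steel tin, 60 mm across, 98 mm tall, no neck; 0.21 to 0.42 kg. Origin: centre of its underside; z up its axis.
- jar: amber glass screw-top jar with a dark steel cap, 58 mm across, 100 mm tall, straight-sided below 69 mm; 0.20 to 0.39 kg. Origin: centre of its underside; z up its axis.
- plane: steel block plane, 160 mm long (x, brass knob at the +x nose), 48 mm wide (y), 0.39 to 0.77 kg. Its flat-sided body, to grip across the 48 mm, runs from x = -55 to +45 mm, up to 32 mm above the sole; wooden palm cap on it to 46 mm. Origin: middle of the sole; z up. At the start its length lies along the rack y, 5 to 15 mm behind the containers.
- rack: fixed plywood storage board, 220 (x) x 310 (y) x 18 mm; origin: centre of its underside. Back rail 10 mm thick, rising 30 mm above the board, along the +x edge. Three flush dark cork spots, 74 mm across, centred at x = -30, y = -100, 0, +100 mm; at the start one container stands centred on each, in any order, and the plane lies behind them at x = +33 mm.
- tray: fixed shallow plywood side tray, empty at the start, 280 (x) x 130 (y) mm outside, walls 6 mm thick and 16 mm high; floor 6 mm above its underside. The three containers fit in a row along its x, 85 mm apart. Origin: centre of its underside. It may be on either side of the rack.
- board: fixed pale wooden workpiece, 240 (x, its length) x 110 (y) x 20 mm thick, held between two low steel bench dogs (18 mm across, 14 mm high) at its ends. The plane goes on the middle of its top, 20 mm above its origin (centre of the underside). On the other side from the tray.
- mug: white mug, 76 mm across, 85 mm tall, handle at +y; bystander, not to be moved. Origin: centre of its underside.
- chisel: wood-handled chisel lying on the bench beyond the rack, 240 mm long along its x; bystander, not to be moved.
- tape: brown cardboard tape roll lying flat, 92 mm across, 36 mm high; bystander, not to be moved. Origin: centre of its underside.

How it is judged (in metres and radians):
On the way, in this order (a step that is already met when the one before it is completed fails the run):
1. the bottle, the tin and the jar all stand in the side tray, released (x of bottle in the frame of tray between -0.134 and 0.134 m and y of bottle in the frame of tray between -0.059 and 0.059 m and z of each of bottle, tin, jar in the frame of tray below 0.011 m and angle between each of bottle, tin, jar's own z axis and vertical below 0.12 rad and linear speed of each of bottle, tin, jar below 0.03 m/s and contact force between each of bottle, tin, jar and the fingers below 0.2 N and x of tin in the frame of tray between -0.134 and 0.134 m and y of tin in the frame of tray between -0.059 and 0.059 m and x of jar in the frame of tray between -0.134 and 0.134 m and y of jar in the frame of tray between -0.059 and 0.059 m), for 0.2 s.
2. with those three still in the tray, the plane lies released on the middle of the workpiece, along its length (all of step 1 and horizontal distance between plane and board below 0.015 m and angle between the x axis of plane and the x axis of board, either way round below 0.2 rad and angle between plane's own z axis and vertical below 0.08 rad and z of plane in the frame of board below 0.024 m and linear speed of plane below 0.02 m/s and contact force between plane and the fingers below 0.2 N), for 0.2 s.
At the end, for the whole second after the job is handed in: The plane lies sole down on the workpiece, its middle within 15 mm of the workpiece's middle and its length within 0.2 rad of the workpiece's; the bottle, the tin and the jar stand upright (within 0.1 rad), each within 15 mm of where it stood at the start; all released and at rest (horizontal distance between plane and board below 0.015 m and angle between the x axis of plane and the x axis of board, either way round below 0.2 rad and angle between plane's own z axis and vertical below 0.08 rad and z of plane in the frame of board below 0.024 m and linear speed of each of plane, bottle, tin, jar below 0.02 m/s and contact force between each of plane, bottle, tin, jar and the fingers below 0.2 N and distance of each of bottle, tin, jar from where it was at the start of the episode below 0.015 m and angle between each of bottle, tin, jar's own z axis and vertical below 0.1 rad); the robot touches nothing.
It fails at once if the mug is moved by more than 25 mm (distance of mug from where it was at the start of the episode above 0.025 m).
It fails at once if the chisel is moved by more than 25 mm (distance of chisel from where it was at the start of the episode above 0.025 m).
It fails at once if the tape roll is moved by more than 25 mm (distance of tape from where it was at the start of the episode above 0.025 m).
It fails at once if the bottle, the tin or the jar is tipped by more than 0.6 rad (angle between any of bottle, tin, jar's own z axis and vertical above 0.6 rad).
It fails at once if the plane is banged down on the workpiece (more than 120 N) (contact force between plane and board above 120 N).
It also fails if it takes over 144 s, if anything falls off the work surface, if the arm or the gripper's body presses on something with over 40 N, if the wrist force passes 120 N, or if a joint passes its speed limit or range.

### The arm

A 6-joint arm with a two-finger parallel gripper is mounted at the origin on the work surface. World frame = base frame: x ahead of the robot, y to its left, z up, the work surface at z = 0. Lengths are in mm, angles in degrees, forces in N, time in s.
With the tool pointing down it reaches from about 300 to 850 mm from the base axis. Payload 4.2 kg.
Tool frame: the origin (TCP) lies at the very end of the fingers, on their centre line; the grasp point (between the pads) lies 19 mm behind it; z points along the fingers, y is the direction in which the jaws open and shut (so a half turn about z gives the same grasp; the last joint's range is limited). The gripper opens to 91 mm and grips with 3 to 60 N. Pads are 32 mm wide; open, the fingers measure 118 mm over their backs; the gripper's body (76 mm by 178 mm) begins 60 mm behind the grasp point.
Start: joints at [-72.078, 18.312, 89.639, -0, 72.044, -1.146], TCP at [187.851, -543.466, 213.976] pointing down, gripper open.
Joint ranges: [-177.97, 177.97], [-48.28, 115.42], [12.27, 149.76], [-77.06, 257.06], [2.81, 150.46], [-146.56, 146.56]. Speed limits (degrees/s): [147.25, 147.25, 180, 180, 180, 180].

### API

Orientations are given as [roll, pitch, yaw] about the fixed x, y, z axes, in that order (R = Rz(yaw) Ry(pitch) Rx(roll)).
In Python, from workcell import monitor, eyes, job gives the robot as it stands.
- The arm moves only by the tool move_arm, never from a script. Its argument "increments" is a list that holds one entry, the list of rows, each a list of 7 numbers: the opening, from 0 (shut) to 1 (fully open), then the shift along the tool's x, y, z in cm, then the turn, a rotation vector about the tool's x, y, z in rad. In form: [[[jaw, x, y, z, ax, ay, az], ...]]. A call has 1 to 12 rows; each row shifts and turns the pose as measured when the row begins, along the tool's axes as they then stand; what a row does not reach is not made up. A row lasts 1/8 s, in which the tool goes at most 62.5 mm and 10.7 degrees, less where a joint would pass 70% of its speed; a pose out of reach is approached as far as the arm can. A call is refused whole if a number of a shift passes 6.25 or a number of a turn 0.188, either way. A call with a gripper value outside its range is refused whole. The fingers move at their own pace and stop on an object; "force" is the grip in N (left out, the last holds). Time passes only in rows, so rows that do not move let the fingers close. It gives the time, the measured TCP pose, the force and the opening at its end, in the units of the state.
- monitor.state(): the state, without advancing time (a new reading comes with each control period).
- eyes.grab_frame(name): name is "side" or "top" or "wrist"; returns a dict with "color" (480x640x3 uint8, red, green, blue), "z_map" (480x640 float32, mm along the optical axis (not along the pixel's ray), 0 where there is no reading), "camera_matrix" (3x3 intrinsics, pixels), "rvec" (rotation vector, rad) and "tvec" (3), from world to camera coordinates, as OpenCV has them. Camera axes: x right, y down, z forward; pixel columns grow to the right and rows downward; lengths in mm; the calibration is good to about 2 mm. A picture is of the moment at which its call begins.
- job.job_done(): hands the job in, once; it reports no verdict.
The state is a dict: "time_s": time; "qpos": joint angles; "qvel": joint speeds; "effort": joint torques, N m; "ee_pos": TCP position; "ee_rot": TCP orientation; "force": force on the tool from outside, world axes, zero at the start; "torque": the same for the moment, N m; "gripper_width": finger opening in mm.
Only numpy, scipy, OpenCV 4.12 (cv2) and the standard library are available. Lean on these libraries where they do the work, as an engineer would, in place of code of your own. Each camera call takes 0.05 s, during which the arm holds its last target. There are 200 camera calls.

## Working session

There is one attempt and no reset: what is moved stays moved. The work goes in short steps, Python scripts to look and compute and a tool call to move; the robot and the scene stay as the last step left them, time stands still between calls to the robot, and variables do not carry over. Pictures are saved under pics/ and viewed, about 12 in all and at most 16, crops included, and the job is handed in when it is done.

Besides the shell and the picture viewer there is one more tool, called after ">>>" as name(argument=value, ...), one argument or row to a line, values as JSON. move_arm: Moves the arm, as the interface text tells. Its arguments: {"type":"object","properties":{"increments":{"type":"array"},"force":{"type":"number"}},"required":["increments"]}

```bash
ls; mkdir -p pics; cat > h.py <<'E'
import sys; sys.path.insert(0,'.')
import numpy as np, cv2, pickle
from workcell import monitor, eyes, job
def grab(n):
    f=eyes.grab_frame(n); pickle.dump(f,open(f'{n}.pkl','wb')); return f
def load(n): return pickle.load(open(f'{n}.pkl','rb'))
def cloud(f):
    K=np.array(f['camera_matrix']);R=cv2.Rodrigues(np.array(f['rvec'],float))[0];t=np.array(f['tvec'],float).ravel()
    z=f['z_map'].astype(float);v,u=np.mgrid[:480,:640]
    P=np.stack([(u-K[0,2])/K[0,0]*z,(v-K[1,2])/K[1,1]*z,z],-1)
    W=(P-t)@R; W[z==0]=np.nan; return W
def png(f,n): cv2.imwrite(f'pics/{n}.png',f['color'][:,:,::-1])
E
python3 - <<'E'
from h import *
print(monitor.state())
for n in('top','side'):
    f=grab(n);png(f,n+'0');R=cv2.Rodrigues(np.array(f['rvec'],float))[0];print(n,-R.T@np.array(f['tvec']).ravel())
E
```

```text
pics
{'time_s': 0.0, 'qpos': array([-7.20806806e+01,  1.83506267e+01,  8.97059628e+01, -2.02486388e-03,
        7.20431282e+01, -1.14526115e+00]), 'qvel': array([-0.00837057,  0.06942154,  0.06992028, -0.03723593,  0.07808235,
        0.08781965]), 'effort': array([ 6.78949164e-04, -4.12466526e+01, -2.31972206e+01,  7.26490351e-02,
        4.56435210e-02, -1.42860031e-04]), 'ee_pos': array([ 187.6567745 , -542.98731936,  213.13344805]), 'ee_rot': array([-1.79900264e+02, -6.83263809e-05,  1.90652065e+01]), 'force': array([0.25384213, 0.57427958, 0.24347079]), 'torque': array([-0.05199301,  0.03309736,  0.00877864]), 'gripper_width': 91.3933378544808}
top [493.84132026   5.43688002 875.71239628]
side [129.759507   432.17685373 779.56613414]
```

View pics/top0.png

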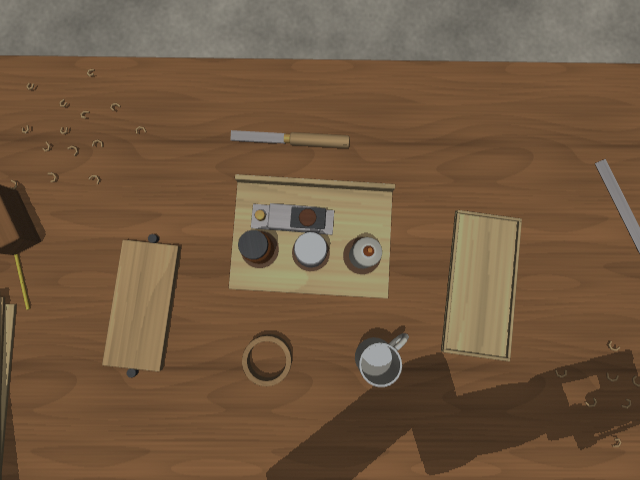

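View pics/side0.png

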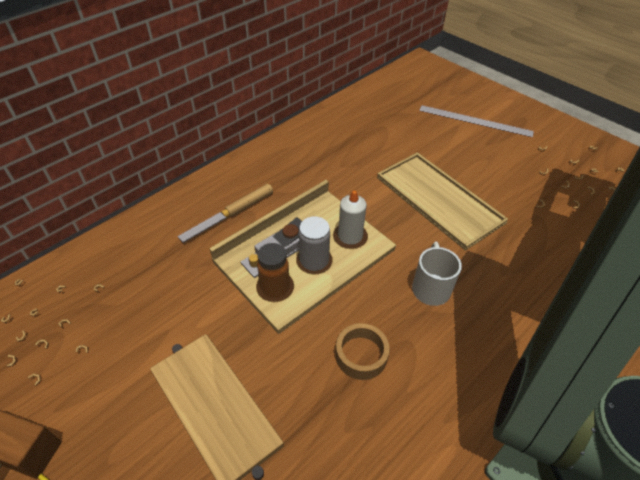

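The top view shows the jar at (257,246), the tin at (311,249) and the bottle at (367,252). The plane is at (292,218) with its knob to the left (+y). The tray is at (482,285), the workpiece at (142,305), the mug at (381,362) and the tape at (267,360).

```bash
python3 - <<'E'
from h import *
f=load('top');W=cloud(f);Z=W[...,2]
def comp(lo,hi,box,name,fit='rect'):
    u0,v0,u1,v1=box;m=np.zeros(Z.shape,np.uint8);s=(slice(v0,v1),slice(u0,u1))
    m[s]=((Z[s]>lo)&(Z[s]<hi)).astype(np.uint8)
    P=W[m>0];
    n,l,st,c=cv2.connectedComponentsWithStats(m)
    k=1+np.argmax(st[1:,4]);P=W[l==k]
    print(name,len(P),'zmed',np.median(P[:,2]).round(1),end=' ')
    if fit=='rect': 
        r=cv2.minAreaRect(P[:,:2].astype(np.float32));print(np.round(r[0],1),np.round(r[1],1),round(r[2],2))
    else:
        c,rad=cv2.minEnclosingCircle(P[:,:2].astype(np.float32));print(np.round(c,1),round(rad,1),'mean',P[:,:2].mean(0).round(1))
comp(12,40,(90,225,190,385),'board')
comp(10,24,(430,200,540,370),'trayrim')
comp(11,60,(215,165,410,310),'rack')
comp(41,56,(215,165,410,200),'rail')
comp(92,125,(230,225,280,275),'jar','c')
comp(105,125,(285,225,335,275),'tin','c')
comp(100,150,(345,225,395,275),'bottle','c')
comp(90,113,(345,225,395,275),'bottleshoulder','c')
comp(30,72,(240,195,345,226),'plane')
comp(55,72,(240,195,345,226),'planecap')
comp(60,95,(345,325,415,395),'mug')
comp(25,45,(235,325,300,390),'tape','c')
E
```

```text
board 7524 zmed 20.1 [462.3 338.1] [111.4 273. ] 83.97
trayrim 1435 zmed 14.8 [ 505.2 -323.9] [131.4 280.6] 82.42
rack 15070 zmed 18.4 [594.6  11.9] [310.7 220.3] 86.92
rail 902 zmed 47.5 [699.    6.5] [308.   11.2] 86.93
jar 746 zmed 117.8 [569.  112.8] 26.4 mean [568.4 111.5]
tin 829 zmed 115.7 [563.9  13.4] 29.2 mean [563.5  13.2]
bottle 687 zmed 118.2 [558.4 -86.1] 25.8 mean [557.6 -84.9]
bottleshoulder 79 zmed 110.8 [557.4 -82.7] 24.9 mean [551.6 -69.2]
plane 1187 zmed 52.1 [632.6  42.2] [112.   43.8] 88.37
planecap 468 zmed 62.9 [628.2  13.4] [54.3 35.4] 88.9
mug 623 zmed 81.8 [ 373.6 -114.3] [75.2 97.1] 72.66
tape 838 zmed 35.5 [360.7  93.8] 46.0 mean [360.2  94.2]
```

>>> move_arm(
  increments=[
    [[1, 0, 0, 0, 0, 0, 0.128], [1, 0, 0, 0, 0, 0, 0.128], [1, 0, 0, 0, 0, 0, 0.128], [1, 3.47, -4.76, 0, 0, 0, 0], [1, 3.47, -4.76, 0, 0, 0, 0], [1, 3.47, -4.76, 0, 0, 0, 0], [1, 3.47, -4.76, 0, 0, 0, 0], [1, 3.47, -4.76, 0, 0, 0, 0], [1, 3.47, -4.76, 0, 0, 0, 0], [1, 3.47, -4.76, 0, 0, 0, 0], [1, 0, 0, 0, 0, 0, 0]],
  ],
  force=25,
)

```text
time_s: 1.48
ee_pos: [458.4, -216.1, 209.4]
ee_rot: [-179.6, 0.2, -3.9]
force: [-0.2, 0.7, -0.5]
gripper_width: 91.3
```

```bash
cat >> h.py <<'E'
from scipy.spatial.transform import Rotation as Ro
def delta(x,y,z,yaw):
    s=monitor.state();R=Ro.from_euler('xyz',s['ee_rot'],degrees=True);T=Ro.from_euler('xyz',[180,0,yaw],degrees=True)
    d=np.array([x,y,z])-s['ee_pos']
    print('t',round(s['time_s'],2),'pos',s['ee_pos'].round(1),s['ee_rot'].round(1),'w',round(s['gripper_width'],1),'q6',s['qpos'][5].round(0))
    print('  cm now axes',(R.inv().apply(d)/10).round(2),'target axes',(T.inv().apply(d)/10).round(2),'turn',(R.inv()*T).as_rotvec().round(3))
E
python3 - <<'E'
from h import *
delta(558.8,-86.2,73,-3.1)
f=load('top');W=cloud(f);Z=W[...,2]
s=(slice(225,385),slice(90,200));m=(Z[s]>17)&(Z[s]<30)
print(cv2.minAreaRect(W[s][m][:,:2].astype(np.float32)))
s=(slice(200,240),slice(240,345));m=(Z[s]>30)&(Z[s]<90)&(W[s][...,0]>603)
P=W[s][m];y=P[:,1];print('plane ext y',np.percentile(y,[0,1,99,100]),'x',np.percentile(P[:,0],[0,1,99,100]))
E
```

```text
t 1.48 pos [ 458.4 -216.1  209.4] [-179.6    0.2   -3.9] w 91.3 q6 67.0
  cm now axes [  9.19 -13.54  13.71] target axes [  9.32 -13.52  13.64] turn [-0.008  0.004 -0.014]
((464.72686767578125, 337.9876708984375), (111.39965057373047, 263.3263244628906), 83.88713836669922)
plane ext y [-13.74044001 -11.8224566  116.06549415 121.2069077 ] x [603.02558047 603.468912   652.7981955  655.49873054]
```

>>> move_arm(
  increments=[
    [[0.85, 3.1, -4.5, 0, 0, 0, 0], [0.85, 3.1, -4.5, 0, 0, 0, 0], [0.85, 3.0, -4.5, 0, 0, 0, -0.014], [0.85, 0, 0, 0, 0, 0, 0], [0.85, 0, 0, 0, 0, 0, 0]],
  ],
)

```text
time_s: 2.1
ee_pos: [559.5, -88.8, 207.9]
ee_rot: [-179.7, 0.5, -3.3]
force: [-0.2, -0.7, -0.5]
gripper_width: 77.6
```

```bash
python3 - <<'E'
from h import *
delta(558.8,-86.2,73,-3.1)
png(grab('wrist'),'w1')
E
```

```text
t 2.1 pos [559.5 -88.8 207.9] [-179.7    0.5   -3.3] w 77.6 q6 83.0
  cm now axes [ 0.04 -0.19 13.49] target axes [-0.08 -0.25 13.49] turn [-0.005  0.009 -0.003]
```

View pics/w1.png

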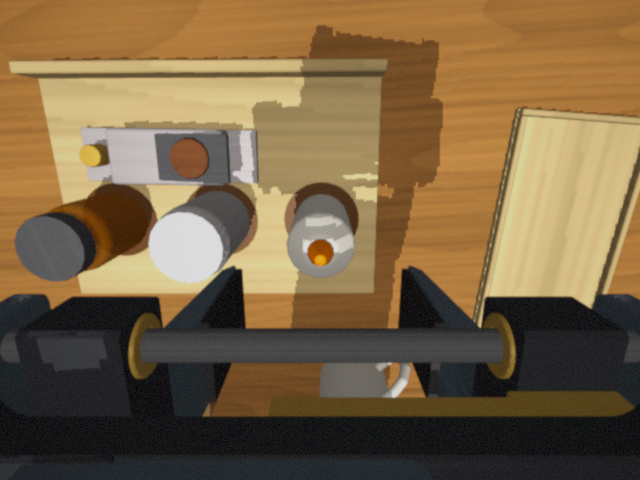

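The wrist view shows the bottle centred between the fingers at (321,250). The plane's full length is visible from (80,155) to (257,155), with its knob on the left.

>>> move_arm(
  increments=[
    [[0.85, 0, -0.2, 0, 0, 0.009, 0], [0.85, 0, 0, 4.5, 0, 0, 0], [0.85, 0, 0, 4.5, 0, 0, 0], [0.85, 0, 0, 4.5, 0, 0, 0], [0.85, 0, 0, 0, 0, 0, 0], [0.2, 0, 0, 0, 0, 0, 0], [0.2, 0, 0, 0, 0, 0, 0], [0.2, 0, 0, 0, 0, 0, 0], [0.2, 0, 0, 0, 0, 0, 0]],
  ],
  force=25,
)

```text
time_s: 3.28
ee_pos: [561.2, -93.1, 78.3]
ee_rot: [-179.9, -1.0, -3.9]
force: [0.4, 0.2, -3.1]
gripper_width: 51.8
```

```bash
python3 - <<'E'
from h import *
delta(589.4,-335.1,180,-7.6)
f=load('wrist');W=cloud(f)
# plane: pixel box, elevated
s=(slice(110,200),slice(75,275));P=W[s].reshape(-1,3);C=f['color'][s].reshape(-1,3).astype(int)
m=(P[:,2]>26)&(P[:,2]<75)&(P[:,0]>600)&(P[:,0]<660);P=P[m]
r=cv2.minAreaRect(P[:,:2].astype(np.float32));print(r, np.percentile(P[:,1],[0.5,99.5]),np.percentile(P[:,0],[.5,99.5]),len(P))
b=P[(P[:,2]>43)&(P[:,2]<56)];print('body',cv2.minAreaRect(b[:,:2].astype(np.float32)))
E
```

```text
t 3.27 pos [561.2 -93.1  78.3] [-179.9   -1.    -3.9] w 51.8 q6 83.0
  cm now axes [  4.62  23.92 -10.16] target axes [  5.99  23.61 -10.17] turn [-0.003 -0.017  0.065]
((626.2647705078125, 49.320640563964844), (159.9345703125, 48.12833786010742), 85.88431549072266) [-29.13540739 126.43275124] [601.00183018 652.80662087] 8734
body ((626.857421875, 57.55687713623047), (126.91325378417969, 48.12833786010742), 85.88431549072266)
```

>>> move_arm(
  increments=[
    [[0.2, 0, 0, -3, 0, 0, 0], [0.2, 0, 0, -4, 0, 0, 0], [0.2, 0, 0, -4, 0, 0, 0], [0.2, 1.0, 4.8, 0, 0, 0, 0.03], [0.2, 1.1, 4.8, 0, 0, 0, 0.03], [0.2, 1.1, 4.8, 0, 0, 0, 0], [0.2, 1.2, 4.8, 0, 0, 0, 0], [0.2, 1, 4.2, 0, 0, 0, 0], [0.2, 0, 0, 0, 0, 0, 0], [0.2, 0, 0, 0, 0, 0, 0]],
  ],
)

```text
time_s: 4.53
ee_pos: [586.2, -338.0, 189.6]
ee_rot: [-179.9, -0.6, -7.2]
force: [-0.0, 0.6, -3.0]
gripper_width: 51.8
```

```bash
python3 - <<'E'
from h import *
delta(591,-335.1,67.5,-7.6)
f=grab('top');png(f,'t2')
E
```

```text
t 4.53 pos [ 586.2 -338.   189.6] [-179.9   -0.6   -7.2] w 51.8 q6 66.0
  cm now axes [ 0.31 -0.32 12.21] target axes [ 0.44 -0.35 12.21] turn [-0.002 -0.011  0.007]
```

View pics/t2.png

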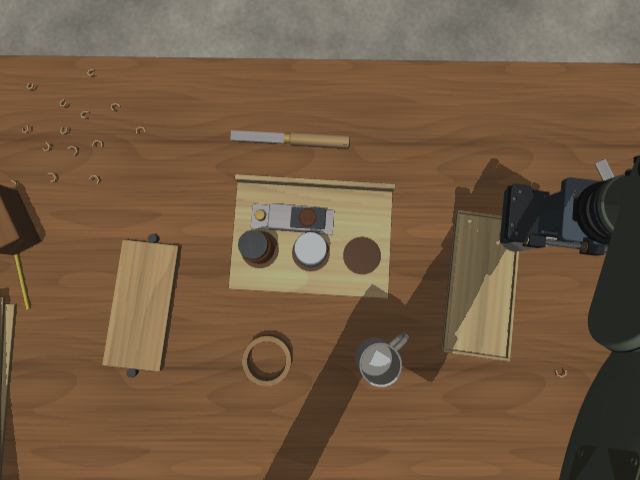

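The bottle is off its spot (cork now bare at (362,255)), and the gripper is over the far end of the tray. Everything else is untouched.

>>> move_arm(
  increments=[
    [[0.2, 0.3, -0.3, 4, 0, -0.011, 0], [0.2, 0, 0, 4, 0, 0, 0], [0.2, 0, 0, 2.5, 0, 0, 0], [0.2, 0, 0, 0, 0, 0, 0], [0.2, 0, 0, 0, 0, 0, 0]],
  ],
)

```text
time_s: 5.2
ee_pos: [591.9, -329.7, 85.4]
ee_rot: [-180.0, -0.2, -6.8]
force: [0.5, 0.2, -2.4]
gripper_width: 51.3
```

```bash
python3 - <<'E'
from h import *
delta(591,-335.1,66.3,-7.6)
E
```

```text
t 5.2 pos [ 591.9 -329.7   85.4] [-180.    -0.2   -6.8] w 51.3 q6 67.0
  cm now axes [-0.03  0.55  1.91] target axes [-0.02  0.55  1.91] turn [-0.001 -0.003  0.014]
```

>>> move_arm(
  increments=[
    [[0.2, 0, 0.4, 0.9, 0, 0, 0.01], [0.2, 0, 0, 0.6, 0, 0, 0], [0.2, 0, 0, 0.3, 0, 0, 0], [0.2, 0, 0, 0, 0, 0, 0]],
  ],
)

```text
time_s: 5.7
ee_pos: [593.0, -334.6, 69.6]
ee_rot: [179.9, -0.5, -7.4]
force: [0.2, -0.2, -2.6]
gripper_width: 51.3
```

```bash
python3 - <<'E'
from h import *
delta(591,-335.1,66.3,-7.6); print(monitor.state()['force'])
E
```

```text
t 5.7 pos [ 593.  -334.6   69.6] [179.9  -0.5  -7.4] w 51.3 q6 67.0
  cm now axes [-0.19  0.08  0.33] target axes [-0.19  0.08  0.33] turn [ 0.001 -0.008  0.004]
[ 0.17223528 -0.23501523 -2.64757304]
```

>>> move_arm(
  increments=[
    [[0.2, 0, 0, 0.3, 0, 0, 0], [0.2, 0, 0, 0.05, 0, 0, 0], [0.85, 0, 0, 0, 0, 0, 0], [0.85, 0, 0, 0, 0, 0, 0], [0.85, 0, 0, -1, 0, 0, 0], [0.85, 0, 0, -3, 0, 0, 0], [0.85, 0, 0, -5, 0, 0, 0], [0.85, 0, 0, -3, 0, 0, 0], [0.85, 0, 0, 0, 0, 0, 0]],
  ],
)

```text
time_s: 6.82
ee_pos: [593.6, -335.2, 195.1]
ee_rot: [179.7, -0.9, -7.4]
force: [0.6, -0.4, 0.7]
gripper_width: 77.5
```

```bash
python3 - <<'E'
from h import *
delta(564.2,13.4,190,-3.1); print(monitor.state()['force'])
W=cloud(grab('wrist'));P=W.reshape(-1,3)
m=(P[:,2]>60)&(P[:,2]<115)&(np.hypot(P[:,0]-590,P[:,1]+335)<40);Q=P[m];print(cv2.minEnclosingCircle(Q[:,:2].astype(np.float32)),len(Q),Q[:,2].max())
E
```

```text
t 6.83 pos [ 593.6 -335.2  195.1] [179.7  -0.9  -7.4] w 77.5 q6 67.0
  cm now axes [ -7.41 -34.2    0.23] target axes [ -4.82 -34.65   0.51] turn [ 0.005 -0.016 -0.075]
[ 0.56918508 -0.44986711  0.66407565]
((589.4298095703125, -332.6131896972656), 25.806142807006836) 3402 114.89767429077037
```

>>> move_arm(
  increments=[
    [[0.85, -0.7, -4, 0, 0, -0.016, -0.04], [0.85, -0.7, -5, 0, 0, 0, -0.035], [0.85, -0.7, -5, 0, 0, 0, 0], [0.85, -0.7, -5, 0, 0, 0, 0], [0.85, -0.7, -5, 0, 0, 0, 0], [0.85, -0.7, -5, 0, 0, 0, 0], [0.85, -0.7, -5, 0, 0, 0, 0], [0.85, 0, 0, 0, 0, 0, 0], [0.85, 0, 0, 0, 0, 0, 0]],
  ],
)

```text
time_s: 8.0
ee_pos: [557.9, 18.1, 176.3]
ee_rot: [180.0, 1.7, -3.1]
force: [-0.5, -0.4, -1.2]
gripper_width: 77.5
```

```bash
python3 - <<'E'
from h import *
delta(564.2,13.4,66,-3.1)
E
```

```text
t 8.0 pos [557.9  18.1 176.3] [180.    1.7  -3.1] w 77.5 q6 94.0
  cm now axes [ 0.98  0.43 11.01] target axes [ 0.66  0.44 11.03] turn [0.    0.03  0.001]
```

>>> move_arm(
  increments=[
    [[0.85, 0.7, 0.4, 0, 0, 0.03, 0], [0.85, 0, 0, 0, 0, 0, 0], [0.85, 0, 0, 4, 0, 0, 0], [0.85, 0, 0, 3, 0, 0, 0], [0.85, 0, 0, 0, 0, 0, 0], [0.85, 0, 0, 0, 0, 0, 0]],
  ],
)

```text
time_s: 8.75
ee_pos: [567.1, 7.5, 105.5]
ee_rot: [179.9, -0.3, -3.5]
force: [-0.4, -0.0, 0.7]
gripper_width: 77.7
```

```bash
python3 - <<'E'
from h import *
delta(564.2,13.4,66,-3.1)
E
```

```text
t 8.75 pos [567.1   7.5 105.5] [179.9  -0.3  -3.5] w 77.7 q6 93.0
  cm now axes [-0.35 -0.58  3.94] target axes [-0.32 -0.58  3.95] turn [ 0.001 -0.006 -0.008]
```

>>> move_arm(
  increments=[
    [[0.85, -0.3, -0.5, 0, 0, 0, 0], [0.85, 0, 0, 1.9, 0, 0, 0], [0.85, 0, 0, 1.9, 0, 0, 0], [0.85, 0, 0, 0, 0, 0, 0], [0.2, 0, 0, 0, 0, 0, 0], [0.2, 0, 0, 0, 0, 0, 0], [0.2, 0, 0, 0, 0, 0, 0]],
  ],
)

```text
time_s: 9.62
ee_pos: [569.0, 13.4, 74.6]
ee_rot: [180.0, -1.1, -3.5]
force: [0.6, 0.6, -4.4]
gripper_width: 59.4
```

```bash
python3 - <<'E'
from h import *
delta(505.2,-323.9,180,-7.6)
E
```

```text
t 9.62 pos [569.   13.4  74.6] [180.   -1.1  -3.5] w 59.4 q6 94.0
  cm now axes [ -4.08  34.07 -10.61] target axes [ -1.86  34.28 -10.54] turn [-0.    -0.02   0.071]
```

>>> move_arm(
  increments=[
    [[0.2, 0, 0, -3, 0, 0, 0], [0.2, 0, 0, -4.5, 0, -0.01, 0], [0.2, 0, 0, -4.5, 0, 0, 0], [0.2, -0.3, 4.8, 0, 0, 0, 0.035], [0.2, -0.3, 4.8, 0, 0, 0, 0.035], [0.2, -0.3, 4.8, 0, 0, 0, 0], [0.2, -0.3, 4.8, 0, 0, 0, 0], [0.2, -0.3, 4.8, 0, 0, 0, 0], [0.2, -0.3, 4.8, 0, 0, 0, 0], [0.2, 0, 4, 0, 0, 0, 0], [0.2, 0, 0, 0, 0, 0, 0], [0.2, 0, 0, 0, 0, 0, 0]],
  ],
)

```text
time_s: 11.12
ee_pos: [504.8, -316.9, 191.3]
ee_rot: [-179.7, 0.2, -7.6]
force: [-0.3, -0.5, -3.7]
gripper_width: 59.1
```

```bash
python3 - <<'E'
from h import *
delta(510,-324.5,63,-7.6)
E
```

```text
t 11.12 pos [ 504.8 -316.9  191.3] [-179.7    0.2   -7.6] w 59.1 q6 64.0
  cm now axes [ 0.67  0.75 12.82] target axes [ 0.62  0.69 12.83] turn [-0.005  0.004 -0.   ]
```

>>> move_arm(
  increments=[
    [[0.2, 0.5, 0.6, 0, 0, 0, 0], [0.2, 0, 0, 0, 0, 0, 0], [0.2, 0, 0, 4, 0, 0, 0], [0.2, 0, 0, 4, 0, 0, 0], [0.2, 0, 0, 2, 0, 0, 0], [0.2, 0, 0, 1, 0, 0, 0], [0.2, 0, 0, 0, 0, 0, 0], [0.2, 0, 0, 0, 0, 0, 0]],
  ],
)

```text
time_s: 12.12
ee_pos: [513.0, -319.3, 81.0]
ee_rot: [-179.8, -0.1, -7.2]
force: [0.1, -0.4, -3.5]
gripper_width: 59.0
```

```bash
python3 - <<'E'
from h import *
delta(510,-324.5,63,-7.6)
E
```

```text
t 12.12 pos [ 513.  -319.3   81. ] [-1.798e+02 -1.000e-01 -7.200e+00] w 59.0 q6 64.0
  cm now axes [-0.23  0.56  1.8 ] target axes [-0.22  0.56  1.8 ] turn [-0.004 -0.001  0.007]
```

>>> move_arm(
  increments=[
    [[0.2, -0.2, 0.4, 0.8, 0, 0, 0], [0.2, 0, 0, 0.6, 0, 0, 0], [0.2, 0, 0, 0.3, 0, 0, 0], [0.2, 0, 0, 0.15, 0, 0, 0], [0.2, 0, 0, 0, 0, 0, 0]],
  ],
)

```text
time_s: 12.75
ee_pos: [511.2, -324.1, 63.1]
ee_rot: [-179.9, -0.3, -7.2]
force: [0.9, 0.4, -3.4]
gripper_width: 59.2
```

```bash
python3 - <<'E'
from h import *
delta(510,-324.5,62.6,-7.6)
E
```

```text
t 12.75 pos [ 511.2 -324.1   63.1] [-179.9   -0.3   -7.2] w 59.2 q6 63.0
  cm now axes [-0.12  0.06  0.05] target axes [-0.12  0.06  0.05] turn [-0.002 -0.005  0.006]
```

>>> move_arm(
  increments=[
    [[0.2, 0, 0, 0.1, 0, 0, 0], [0.85, 0, 0, 0, 0, 0, 0], [0.85, 0, 0, 0, 0, 0, 0], [0.85, 0, 0, -1, 0, 0, 0], [0.85, 0, 0, -4, 0, 0, 0], [0.85, 0, 0, -5, 0, 0, 0], [0.85, 0, 0, -4, 0, 0, 0], [0.85, 0, 0, 0, 0, 0, 0]],
  ],
)

```text
time_s: 13.75
ee_pos: [512.4, -325.4, 212.4]
ee_rot: [179.9, -0.8, -7.2]
force: [0.5, -0.1, 1.4]
gripper_width: 77.8
```

```bash
python3 - <<'E'
from h import *
delta(569.5,113.1,180,-3.1)
W=cloud(grab('wrist'));P=W.reshape(-1,3)
m=(P[:,2]>90)&(P[:,2]<112)&(np.hypot(P[:,0]-505,P[:,1]+324)<45);Q=P[m];print(cv2.minEnclosingCircle(Q[:,:2].astype(np.float32)),len(Q),np.median(Q[:,2]))
E
```

```text
t 13.75 pos [ 512.4 -325.4  212.4] [179.9  -0.8  -7.2] w 77.8 q6 64.0
  cm now axes [  0.12 -44.22   3.16] target axes [  3.33 -44.09   3.24] turn [ 0.002 -0.013 -0.072]
((504.1456604003906, -323.270751953125), 29.54053497314453) 4096 104.05000900694642
```

>>> move_arm(
  increments=[
    [[0.85, 0.4, -4, 0, 0, -0.013, -0.036], [0.85, 0.4, -4.8, 0, 0, 0, -0.036], [0.85, 0.4, -4.8, 0, 0, 0, 0], [0.85, 0.4, -4.8, 0, 0, 0, 0], [0.85, 0.4, -4.8, 0, 0, 0, 0], [0.85, 0.4, -4.8, 0, 0, 0, 0], [0.85, 0.4, -4.8, 0, 0, 0, 0], [0.85, 0.4, -4.8, 0, 0, 0, 0], [0.85, 0.4, -4.6, 0, 0, 0, 0], [0.85, 0, 0, 0, 0, 0, 0], [0.85, 0, 0, 0, 0, 0, 0]],
  ],
)

```text
time_s: 15.18
ee_pos: [568.2, 106.7, 196.3]
ee_rot: [-180.0, 1.7, -3.1]
force: [-0.1, 0.2, 0.1]
gripper_width: 77.8
```

```bash
python3 - <<'E'
from h import *
delta(569.5,113.1,48,-3.1)
E
```

```text
t 15.18 pos [568.2 106.7 196.3] [-180.     1.7   -3.1] w 77.8 q6 102.0
  cm now axes [ 0.53 -0.64 14.82] target axes [ 0.09 -0.64 14.83] turn [-0.     0.029  0.   ]
```

>>> move_arm(
  increments=[
    [[0.85, 0, -0.5, 0, 0, 0.025, 0], [0.85, 0, 0, 0, 0, 0, 0], [0.85, 0, 0, 4, 0, 0, 0], [0.85, 0, 0, 2.5, 0, 0, 0], [0.85, 0, 0, 0, 0, 0, 0], [0.85, 0, 0, 0, 0, 0, 0]],
  ],
)

```text
time_s: 15.92
ee_pos: [568.8, 107.4, 131.6]
ee_rot: [180.0, -0.0, -3.4]
force: [-0.0, -0.4, 0.9]
gripper_width: 77.3
```

```bash
python3 - <<'E'
from h import *
delta(569.5,113.1,48,-3.1)
E
```

```text
t 15.93 pos [568.8 107.4 131.6] [180.   -0.   -3.4] w 77.3 q6 103.0
  cm now axes [ 0.03 -0.58  8.36] target axes [ 0.04 -0.58  8.36] turn [ 0.    -0.001 -0.006]
```

>>> move_arm(
  increments=[
    [[0.85, -0.1, -0.6, 0, 0, 0, 0], [0.85, 0, 0, 0, 0, 0, 0], [0.85, 0, 0, 3, 0, 0, 0], [0.85, 0, 0, 3, 0, 0, 0], [0.85, 0, 0, 2, 0, 0, 0], [0.85, 0, 0, 0, 0, 0, 0], [0.2, 0, 0, 0, 0, 0, 0], [0.2, 0, 0, 0, 0, 0, 0], [0.2, 0, 0, 0, 0, 0, 0]],
  ],
)

```text
time_s: 17.05
ee_pos: [574.2, 115.2, 58.0]
ee_rot: [-179.8, -1.0, -3.4]
force: [-1.0, 0.2, -2.7]
gripper_width: 57.3
```

```bash
python3 - <<'E'
from h import *
delta(421,-312.7,180,-7.6)
E
```

```text
t 17.05 pos [574.2 115.2  58. ] [-179.8   -1.    -3.4] w 57.3 q6 104.0
  cm now axes [-12.57  43.58 -12.55] target axes [ -9.52  44.44 -12.2 ] turn [-0.004 -0.017  0.074]
```

>>> move_arm(
  increments=[
    [[0.2, 0, 0, -3, 0, 0, 0], [0.2, 0, 0, -5, 0, -0.017, 0], [0.2, 0, 0, -5, 0, 0, 0], [0.2, -0.9, 4.9, 0, 0, 0, 0.037], [0.2, -0.9, 4.9, 0, 0, 0, 0.037], [0.2, -0.9, 4.9, 0, 0, 0, 0], [0.2, -0.9, 4.9, 0, 0, 0, 0], [0.2, -0.9, 4.9, 0, 0, 0, 0], [0.2, -0.9, 4.9, 0, 0, 0, 0], [0.2, -0.9, 4.9, 0, 0, 0, 0], [0.2, -0.9, 4.9, 0, 0, 0, 0], [0.2, -0.9, 4, 0, 0, 0, 0]],
  ],
)

```text
time_s: 18.55
ee_pos: [437.4, -313.5, 192.6]
ee_rot: [-179.8, -0.3, -7.4]
force: [0.1, 1.1, -2.1]
gripper_width: 57.3
```

```bash
python3 - <<'E'
from h import *
delta(425.7,-313.3,46,-7.6)
E
```

```text
t 18.55 pos [ 437.4 -313.5  192.6] [-179.8   -0.3   -7.4] w 57.3 q6 60.0
  cm now axes [-1.24  0.18 14.66] target axes [-1.16  0.14 14.66] turn [-0.003 -0.005  0.003]
```

>>> move_arm(
  increments=[
    [[0.2, 0, 0, 0, 0, 0, 0], [0.2, -1.0, 0.1, 0, 0, 0, 0], [0.2, 0, 0, 0, 0, 0, 0], [0.2, 0, 0, 4, 0, 0, 0], [0.2, 0, 0, 4, 0, 0, 0], [0.2, 0, 0, 3, 0, 0, 0], [0.2, 0, 0, 1.5, 0, 0, 0], [0.2, 0, 0, 0, 0, 0, 0], [0.2, 0, 0, 0, 0, 0, 0]],
  ],
)

```text
time_s: 19.68
ee_pos: [430.2, -308.9, 66.9]
ee_rot: [-179.9, -0.6, -7.1]
force: [0.1, -0.9, -1.8]
gripper_width: 57.1
```

```bash
python3 - <<'E'
from h import *
delta(425.7,-313.3,46,-7.6)
E
```

```text
t 19.68 pos [ 430.2 -308.9   66.9] [-179.9   -0.6   -7.1] w 57.1 q6 60.0
  cm now axes [-0.42  0.5   2.08] target axes [-0.39  0.5   2.09] turn [-0.002 -0.011  0.008]
```

>>> move_arm(
  increments=[
    [[0.2, -0.3, 0.4, 0.8, 0, 0, 0], [0.2, 0, 0, 0.8, 0, 0, 0], [0.2, 0, 0, 0.4, 0, 0, 0], [0.2, 0, 0, 0.1, 0, 0, 0], [0.2, 0, 0, 0, 0, 0, 0]],
  ],
)

```text
time_s: 20.3
ee_pos: [427.9, -313.4, 46.3]
ee_rot: [-180.0, -0.8, -7.1]
force: [-0.3, -0.5, -1.3]
gripper_width: 57.3
```

```bash
python3 - <<'E'
from h import *
delta(425.7,-313.3,46,-7.6)
E
```

```text
t 20.3 pos [ 427.9 -313.4   46.3] [-180.    -0.8   -7.1] w 57.3 q6 59.0
  cm now axes [-0.22  0.02  0.02] target axes [-0.22  0.02  0.03] turn [-0.001 -0.014  0.008]
```

>>> move_arm(
  increments=[
    [[0.2, 0, 0, 0.1, 0, 0, 0], [0.85, 0, 0, 0, 0, 0, 0], [0.85, 0, 0, 0, 0, 0, 0], [0.85, 0, 0, -1, 0, 0, 0], [0.85, 0, 0, -4, 0, 0, 0], [0.85, 0, 0, -5, 0, 0, 0], [0.85, 0, 0, -4, 0, 0, 0], [0.85, 0, 0, -2, 0, 0, 0], [0.85, 0, 0, 0, 0, 0, 0]],
  ],
)

```text
time_s: 21.42
ee_pos: [426.5, -313.8, 215.3]
ee_rot: [179.8, -1.2, -7.1]
force: [0.9, 1.3, -0.3]
gripper_width: 77.1
```

```bash
python3 - <<'E'
from h import *
delta(626,45,180,86)
f=grab('wrist');png(f,'w3');W=cloud(f);P=W.reshape(-1,3)
for c,zl,zh in(((421,-313),90,112),((504,-323),90,112),((589,-333),60,115)):
    m=(P[:,2]>zl)&(P[:,2]<zh)&(np.hypot(P[:,0]-c[0],P[:,1]-c[1])<42);Q=P[m];print(cv2.minEnclosingCircle(Q[:,:2].astype(np.float32)),len(Q),np.median(Q[:,2]))
E
```

```text
t 21.43 pos [ 426.5 -313.8  215.3] [179.8  -1.2  -7.1] w 77.1 q6 59.0
  cm now axes [ 15.27 -38.09   3.72] target axes [37.19 17.4   3.53] turn [ 0.019 -0.013 -1.625]
((421.8213806152344, -313.0564270019531), 25.637651443481445) 3290 106.13732203605753
((503.3798522949219, -323.3801574707031), 29.60529327392578) 4749 104.13405061920102
((587.4716796875, -332.3539733886719), 25.713979721069336) 3386 104.39940671185371
```

View pics/w3.png

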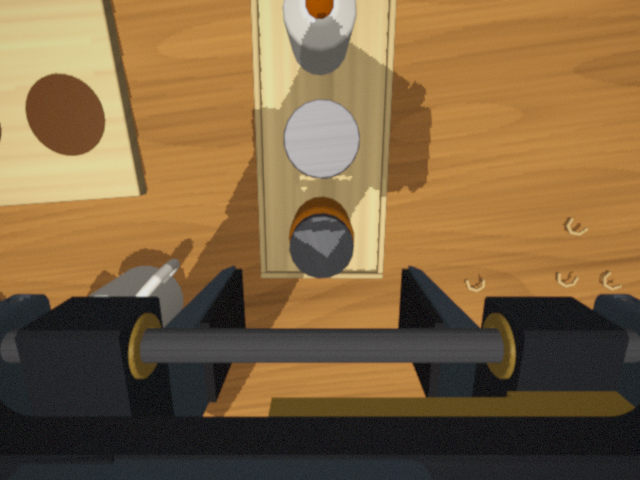

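All three stand in the tray: bottle (320,30), tin (321,138) and jar (321,240). Next is the plane.

>>> move_arm(
  increments=[
    [[0.85, 0, 0, 0, 0, -0.013, -0.18], [0.85, 0, 0, 0, 0, 0, -0.18], [0.85, 0, 0, 0, 0, 0, -0.18], [0.85, 0, 0, 0, 0, 0, -0.18], [0.85, 0, 0, 0, 0, 0, -0.18], [0.85, 0, 0, 0, 0, 0, -0.18], [0.85, 0, 0, 0, 0, 0, -0.18], [0.85, 0, 0, 0, 0, 0, -0.18], [0.85, 0, 0, 0, 0, 0, -0.18], [0.85, 0, 0, 0, 0, 0, 0]],
  ],
)

```text
time_s: 22.72
ee_pos: [419.0, -308.0, 199.0]
ee_rot: [-178.9, -0.8, 88.7]
force: [0.1, -0.7, -0.3]
gripper_width: 77.4
```

```bash
python3 - <<'E'
from h import *
delta(626.2,44.5,180,86.4)
E
```

```text
t 22.73 pos [ 419. -308.  199.] [-178.9   -0.8   88.7] w 77.4 q6 -36.0
  cm now axes [35.68 19.95  2.01] target axes [36.48 18.46  1.9 ] turn [-0.019 -0.013  0.04 ]
```

>>> move_arm(
  increments=[
    [[0.85, 4.3, 2.3, 0, -0.019, -0.013, 0.04], [0.85, 4.5, 2.3, 0, 0, 0, 0], [0.85, 4.5, 2.3, 0, 0, 0, 0], [0.85, 4.5, 2.3, 0, 0, 0, 0], [0.85, 4.5, 2.3, 0, 0, 0, 0], [0.85, 4.5, 2.3, 0, 0, 0, 0], [0.85, 4.5, 2.3, 0, 0, 0, 0], [0.85, 4.3, 2.3, 0, 0, 0, 0], [0.85, 0, 0, 0, 0, 0, 0], [0.85, 0, 0, 0, 0, 0, 0]],
  ],
)

```text
time_s: 23.98
ee_pos: [631.0, 44.0, 189.0]
ee_rot: [-179.2, 0.0, 84.3]
force: [0.5, -0.8, 0.1]
gripper_width: 77.3
```

```bash
python3 - <<'E'
from h import *
delta(626.2,44.5,23,86.4)
E
```

```text
t 23.98 pos [631.  44. 189.] [-179.2    0.    84.3] w 77.3 q6 9.0
  cm now axes [ 0.   -0.25 16.6 ] target axes [ 0.02 -0.48 16.6 ] turn [-0.014  0.    -0.037]
```

>>> move_arm(
  increments=[
    [[0.85, 0, -0.45, 0, -0.012, 0, -0.037], [0.85, 0, 0, 0, 0, 0, 0], [0.85, 0, 0, 4, 0, 0, 0], [0.85, 0, 0, 4, 0, 0, 0], [0.85, 0, 0, 2, 0, 0, 0], [0.85, 0, 0, 0, 0, 0, 0], [0.85, 0, 0, 0, 0, 0, 0]],
  ],
)

```text
time_s: 24.85
ee_pos: [624.8, 38.4, 90.2]
ee_rot: [179.8, 0.0, 86.0]
force: [0.4, -0.2, 0.1]
gripper_width: 77.9
```

```bash
python3 - <<'E'
from h import *
delta(626.2,44.5,23,86.4)
f=grab('wrist');png(f,'w4')
E
```

```text
t 24.85 pos [624.8  38.4  90.2] [179.8   0.   86. ] w 77.9 q6 7.0
  cm now axes [0.62 0.07 6.72] target axes [0.62 0.1  6.72] turn [ 0.004  0.    -0.007]
```

View pics/w4.png

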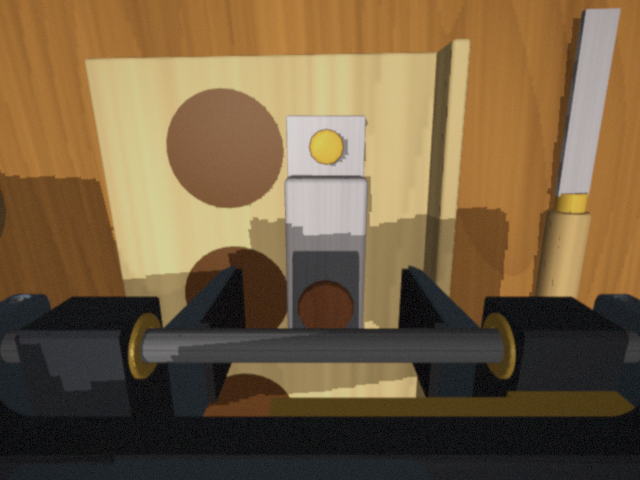

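The fingers straddle the plane, with its body at columns 287-366 and the knob at (326,146). The fit looks clear on both sides.

>>> move_arm(
  increments=[
    [[0.85, 0.4, 0.1, 0, 0, 0, 0], [0.85, 0, 0, 2.5, 0, 0, 0], [0.85, 0, 0, 2.5, 0, 0, 0], [0.85, 0, 0, 1.2, 0, 0, 0], [0.85, 0, 0, 0, 0, 0, 0]],
  ],
)

```text
time_s: 25.52
ee_pos: [630.8, 43.5, 32.3]
ee_rot: [179.1, -0.1, 86.0]
force: [-0.4, 0.2, -0.6]
gripper_width: 77.5
```

```bash
python3 - <<'E'
from h import *
delta(626.2,44.5,23,86.4)
E
```

```text
t 25.52 pos [630.8  43.5  32.3] [ 1.791e+02 -1.000e-01  8.600e+01] w 77.5 q6 7.0
  cm now axes [ 0.06 -0.48  0.92] target axes [ 0.07 -0.46  0.93] turn [ 0.015 -0.001 -0.007]
```

>>> move_arm(
  increments=[
    [[0.85, 0, -0.4, 0, 0.015, 0, 0], [0.85, 0, 0, 0.8, 0, 0, 0], [0.85, 0, 0, 0, 0, 0, 0], [0.2, 0, 0, 0, 0, 0, 0], [0.2, 0, 0, 0, 0, 0, 0], [0.2, 0, 0, 0, 0, 0, 0], [0.2, 0, 0, 0, 0, 0, 0]],
  ],
  force=40,
)

```text
time_s: 26.4
ee_pos: [628.1, 44.0, 26.6]
ee_rot: [179.8, -0.1, 86.0]
force: [-1.8, 0.4, -0.7]
gripper_width: 47.6
```

```bash
python3 - <<'E'
from h import *
delta(626.2,44.5,23,86.4); print(monitor.state()['force'])
E
```

```text
t 26.4 pos [628.1  44.   26.6] [ 1.798e+02 -1.000e-01  8.600e+01] w 47.6 q6 7.0
  cm now axes [ 0.04 -0.2   0.35] target axes [ 0.04 -0.2   0.36] turn [ 0.004 -0.002 -0.007]
[-1.77305304  0.39747999 -0.71802574]
```

>>> move_arm(
  increments=[
    [[0.2, 0, 0, -1.5, 0, 0, 0], [0.2, 0, 0, -3, 0, 0, 0], [0.2, 0, 0, -4, 0, 0, 0], [0.2, 0, 0, -4, 0, 0, -0.1], [0.2, 0, 0, -2, 0, 0, -0.18], [0.2, 0, 0, 0, 0, 0, -0.18], [0.2, 0, 0, 0, 0, 0, -0.18], [0.2, 0, 0, 0, 0, 0, -0.18], [0.2, 0, 0, 0, 0, 0, -0.18], [0.2, 0, 0, 0, 0, 0, -0.18], [0.2, 0, 0, 0, 0, 0, -0.18], [0.2, 0, 0, 0, 0, 0, 0]],
  ],
)

```text
time_s: 27.9
ee_pos: [620.9, 43.3, 174.4]
ee_rot: [-179.9, -0.7, 166.4]
force: [-0.9, -0.0, -5.9]
gripper_width: 47.8
```

```bash
python3 - <<'E'
from h import *
f=load('top')
W=cloud(f);Z=W[...,2];s=(slice(225,385),slice(90,200));m=((Z[s]>17.5)&(Z[s]<30)).astype(np.uint8)
m=cv2.morphologyEx(m,cv2.MORPH_OPEN,np.ones((13,13),np.uint8))
print(cv2.minAreaRect(W[s][m>0][:,:2].astype(np.float32)))
delta(463,338,150,174)
E
```

```text
((0.0, 0.0), (0.0, 0.0), 0.0)
t 27.9 pos [620.9  43.3 174.4] [-179.9   -0.7  166.4] w 47.8 q6 -74.0
  cm now axes [22.26 24.93  2.65] target axes [18.79 27.65  2.44] turn [-0.001 -0.012 -0.133]
```

>>> move_arm(
  increments=[
    [[0.2, 0, 0, 0, 0, -0.012, -0.133], [0.2, 3, 4.5, 0, 0, 0, 0], [0.2, 3, 4.5, 0, 0, 0, 0], [0.2, 3, 4.5, 0, 0, 0, 0], [0.2, 3, 4.5, 0, 0, 0, 0], [0.2, 3, 4.5, 0, 0, 0, 0], [0.2, 3, 4.2, 0, 0, 0, 0], [0.2, 0, 0, 0, 0, 0, 0], [0.2, 0, 0, 0, 0, 0, 0]],
  ],
)

```text
time_s: 29.02
ee_pos: [467.0, 336.3, 173.8]
ee_rot: [-179.9, -0.1, 172.4]
force: [0.2, -0.0, -5.3]
gripper_width: 47.7
```

```bash
python3 - <<'E'
from h import *
f=load('top')
K=np.array(f['camera_matrix']);R=cv2.Rodrigues(np.array(f['rvec'],float))[0];t=np.array(f['tvec'],float).ravel()
hsv=cv2.cvtColor(f['color'],cv2.COLOR_RGB2HSV)
c=hsv[290:320,130:155].reshape(-1,3);print('board hsv',c.mean(0),c.std(0),'bench',hsv[300:330,200:220].reshape(-1,3).mean(0))
s=(slice(225,385),slice(90,200));m=((hsv[s][...,1]<150)&(hsv[s][...,2]>120)).astype(np.uint8)
m=cv2.morphologyEx(cv2.morphologyEx(m,cv2.MORPH_CLOSE,np.ones((5,5))),cv2.MORPH_OPEN,np.ones((9,9)))
cs,_=cv2.findContours(m,0,2);cc=max(cs,key=cv2.contourArea);r=cv2.minAreaRect(cc);print(r)
px=cv2.boxPoints(r)+[90,225]
d=np.c_[(px-K[:2,2])/K[[0,1],[0,1]],np.ones(4)]@R;o=-R.T@t
w=o+d*((20-o[2])/d[:,2])[:,None];print(w.round(1),w.mean(0).round(1))
print(cv2.minAreaRect(w[:,:2].astype(np.float32)))
delta(463,338,40,174)
E
```

```text
board hsv [ 17.632      102.99066667 156.63466667] [0.48226134 0.93161842 5.64669799] bench [ 13.96       134.86       123.24333333]
((54.49999237060547, 79.49998474121094), (108.99998474121094, 158.99996948242188), -0.0)
[[313.4 423.7  20. ]
 [613.7 444.1  20. ]
 [615.3 232.   20. ]
 [314.1 220.4  20. ]] [464.1 330.1  20. ]
((463.88519287109375, 332.2602233886719), (308.02618408203125, 212.02206420898438), 2.209778308868408)
t 29.02 pos [467.  336.3 173.8] [-1.799e+02 -1.000e-01  1.724e+02] w 47.7 q6 -48.0
  cm now axes [ 0.41  0.14 13.38] target axes [ 0.42  0.13 13.38] turn [-0.002 -0.001 -0.027]
```

```bash
python3 - <<'E'
from h import *
f=load('top')
K=np.array(f['camera_matrix']);R=cv2.Rodrigues(np.array(f['rvec'],float))[0];t=np.array(f['tvec'],float).ravel()
hsv=cv2.cvtColor(f['color'],cv2.COLOR_RGB2HSV)
s=(slice(225,385),slice(90,200));m=((hsv[s][...,1]<118)&(hsv[s][...,0]>15)&(hsv[s][...,2]>100)).astype(np.uint8)
m=cv2.morphologyEx(cv2.morphologyEx(m,cv2.MORPH_CLOSE,np.ones((5,5))),cv2.MORPH_OPEN,np.ones((9,9)))
cs,_=cv2.findContours(m,0,2);cc=max(cs,key=cv2.contourArea);r=cv2.minAreaRect(cc);print(r)
px=cv2.boxPoints(r)+[90,225]
d=np.c_[(px-K[:2,2])/K[[0,1],[0,1]],np.ones(4)]@R;o=-R.T@t
w=o+d*((20-o[2])/d[:,2])[:,None];print(w.mean(0).round(1))
print(cv2.minAreaRect(w[:,:2].astype(np.float32)))
E
```

```text
((49.793399810791016, 80.04401397705078), (57.654991149902344, 129.501220703125), 8.530765533447266)
[461.9 338.8  20. ]
((462.1258544921875, 339.7063903808594), (112.4301528930664, 247.55238342285156), 84.0399398803711)
```

>>> move_arm(
  increments=[
    [[0.2, 0, -0.1, 0, 0, 0, -0.027], [0.2, 0, 0, 4, 0, 0, 0], [0.2, 0, 0, 4, 0, 0, 0], [0.2, 0, 0, 3, 0, 0, 0], [0.2, 0, 0, 1, 0, 0, 0], [0.2, 0, 0, 0, 0, 0, 0], [0.2, 0, 0, 0, 0, 0, 0]],
  ],
)

```text
time_s: 29.9
ee_pos: [473.6, 330.1, 54.3]
ee_rot: [179.9, 0.3, 173.5]
force: [-0.1, 0.7, -6.1]
gripper_width: 48.0
```

```bash
python3 - <<'E'
from h import *
delta(467.8,337.7,28.8,174); print(monitor.state()['force'])
E
```

```text
t 29.9 pos [473.6 330.1  54.3] [179.9   0.3 173.5] w 48.0 q6 -50.0
  cm now axes [0.68 0.68 2.55] target axes [0.66 0.69 2.55] turn [ 0.002  0.006 -0.009]
[-0.08812354  0.71088192 -6.12936158]
```

>>> move_arm(
  increments=[
    [[0.2, 0.5, 0.5, 0, 0, 0, -0.009], [0.2, 0, 0, 0, 0, 0, 0], [0.2, 0, 0, 0.8, 0, 0, 0], [0.2, 0, 0, 0.6, 0, 0, 0], [0.2, 0, 0, 0, 0, 0, 0], [0.2, 0, 0, 0, 0, 0, 0]],
  ],
)

```text
time_s: 30.65
ee_pos: [470.2, 337.2, 41.8]
ee_rot: [179.7, 0.5, 174.0]
force: [0.0, -0.5, -5.8]
gripper_width: 47.9
```

```bash
python3 - <<'E'
from h import *
delta(467.8,337.7,28.8,174); print(monitor.state()['force'])
E
```

```text
t 30.65 pos [470.2 337.2  41.8] [179.7   0.5 174. ] w 47.9 q6 -49.0
  cm now axes [0.25 0.02 1.29] target axes [0.24 0.02 1.3 ] turn [0.005 0.009 0.001]
[ 0.04867793 -0.47407349 -5.82109143]
```

>>> move_arm(
  increments=[
    [[0.2, 0.2, 0, 0.4, 0.004, 0.008, 0], [0.2, 0, 0, 0.35, 0, 0, 0], [0.2, 0, 0, 0.25, 0, 0, 0], [0.2, 0, 0, 0.1, 0, 0, 0], [0.2, 0, 0, 0, 0, 0, 0], [0.2, 0, 0, 0, 0, 0, 0]],
  ],
)

```text
time_s: 31.4
ee_pos: [468.3, 337.5, 30.0]
ee_rot: [180.0, 0.1, 174.0]
force: [-0.1, 0.6, -5.4]
gripper_width: 48.1
```

```bash
python3 - <<'E'
from h import *
delta(467.8,337.7,28.8,174); print(monitor.state()['force'])
E
```

```text
t 31.4 pos [468.3 337.5  30. ] [1.80e+02 1.00e-01 1.74e+02] w 48.1 q6 -49.0
  cm now axes [0.06 0.01 0.12] target axes [0.06 0.01 0.12] turn [0.001 0.001 0.001]
[-0.11676809  0.64835867 -5.4006189 ]
```

>>> move_arm(
  increments=[
    [[0.2, 0, 0, 0.1, 0, 0, 0], [0.2, 0, 0, 0.1, 0, 0, 0], [0.2, 0, 0, 0.05, 0, 0, 0], [0.2, 0, 0, 0, 0, 0, 0]],
  ],
)

```text
time_s: 31.9
ee_pos: [468.5, 337.6, 28.7]
ee_rot: [179.9, 0.1, 174.0]
force: [-1.5, -0.4, -4.7]
gripper_width: 48.0
```

```bash
python3 - <<'E'
from h import *
delta(467.8,337.7,28.8,174); print(monitor.state()['force'])
E
```

```text
t 31.9 pos [468.5 337.6  28.7] [1.799e+02 1.000e-01 1.740e+02] w 48.0 q6 -49.0
  cm now axes [ 0.07  0.01 -0.01] target axes [ 0.07  0.   -0.01] turn [0.001 0.001 0.001]
[-1.46050011 -0.43962848 -4.72512   ]
```

>>> move_arm(
  increments=[
    [[0.2, 0, 0, 0.08, 0, 0, 0], [0.2, 0, 0, 0.08, 0, 0, 0], [0.85, 0, 0, 0, 0, 0, 0], [0.85, 0, 0, 0, 0, 0, 0], [0.85, 0, 0, 0, 0, 0, 0], [0.85, 0, 0, -1, 0, 0, 0], [0.85, 0, 0, -3, 0, 0, 0], [0.85, 0, 0, -5, 0, 0, 0], [0.85, 0, 0, -5, 0, 0, 0], [0.85, 0, 0, -4, 0, 0, 0], [0.85, 0, 0, 0, 0, 0, 0]],
  ],
)

```text
time_s: 33.28
ee_pos: [470.0, 338.7, 217.8]
ee_rot: [179.6, 0.5, 174.0]
force: [-0.1, -0.1, -0.4]
gripper_width: 77.6
```

```bash
python3 - <<'E'
from h import *
delta(468,337.7,200,174)
E
```

```text
t 33.27 pos [470.  338.7 217.8] [179.6   0.5 174. ] w 77.6 q6 -49.0
  cm now axes [ 0.2  -0.13  1.78] target axes [ 0.19 -0.12  1.78] turn [0.008 0.009 0.001]
```

>>> move_arm(
  increments=[
    [[0.85, 0, -4, 0, 0.008, 0.009, 0], [0.85, -0.15, -5, 0, 0, 0, 0.03], [0.85, -0.15, -5, 0, 0, 0, 0], [0.85, -0.15, -5, 0, 0, 0, 0], [0.85, -0.15, -5, 0, 0, 0, 0], [0.85, -0.15, -5, 0, 0, 0, 0], [0.85, -0.15, -5, 0, 0, 0, 0], [0.85, -0.15, -5, 0, 0, 0, 0], [0.85, -0.15, -5, 0, 0, 0, 0], [0.85, -0.15, -5, 0, 0, 0, 0], [0.85, -0.15, -5, 0, 0, 0, 0], [0.85, -0.1, -5, 0, 0, 0, 0]],
  ],
)

```text
time_s: 34.78
ee_pos: [403.3, -263.1, 210.9]
ee_rot: [-179.9, -0.6, 172.7]
force: [0.5, 0.6, -0.6]
gripper_width: 77.4
```

```bash
python3 - <<'E'
from h import *
delta(421.8,-313.1,150,172.4)
f=grab('top');png(f,'t5')
W=cloud(f);P=W[225:385,90:200].reshape(-1,3)
m=(P[:,2]>30)&(P[:,2]<75);Q=P[m];print('plane',cv2.minAreaRect(Q[:,:2].astype(np.float32)),np.percentile(Q[:,2],[2,50,98]))
E
```

```text
t 34.77 pos [ 403.3 -263.1  210.9] [-179.9   -0.6  172.7] w 77.4 q6 -117.0
  cm now axes [-2.54 -4.71  6.07] target axes [-2.5  -4.71  6.09] turn [-0.001 -0.011  0.005]
plane ((464.9568786621094, 337.99578857421875), (49.13169479370117, 156.7010498046875), 83.9674301147461) [30.6445375  52.7044379  67.71008634]
```

View pics/t5.png

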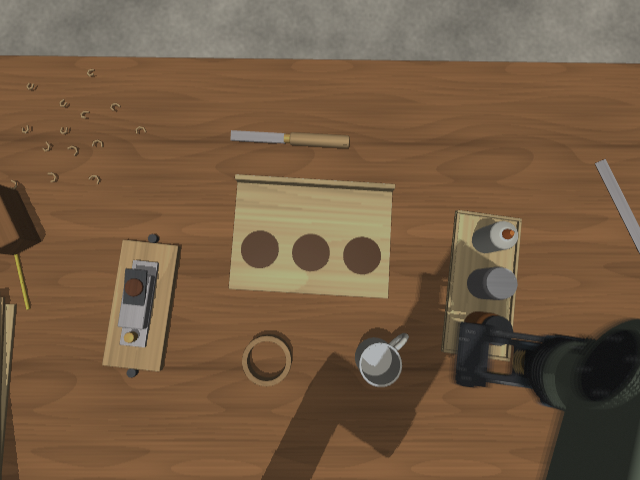

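The plane lies on the workpiece at (138,303), aligned with it. The cork spots at (260,249), (311,252) and (362,255) are all clear.

>>> move_arm(
  increments=[
    [[0.85, -2.4, -4.5, 0, 0, 0, 0], [0.85, 0, 0, 0, 0, 0, 0], [0.85, 0, 0, 0, 0, 0, 0]],
  ],
  force=25,
)

```text
time_s: 35.2
ee_pos: [419.0, -317.9, 208.1]
ee_rot: [-179.8, -0.9, 172.3]
force: [-0.3, 0.3, -0.3]
gripper_width: 77.4
```

```bash
python3 - <<'E'
from h import *
delta(421.8,-313.1,46,172.4)
f=load('top')
K=np.array(f['camera_matrix']);R=cv2.Rodrigues(np.array(f['rvec'],float))[0];t=np.array(f['tvec'],float).ravel();o=-R.T@t
v=f['color'].max(-1)[225:285,235:390];n,l,st,c=cv2.connectedComponentsWithStats((v<100).astype(np.uint8))
for i in range(1,n):
  if st[i,4]>500:
    p=c[i]+[235,225];d=np.r_[(p-K[:2,2])/K[[0,1],[0,1]],1]@R;print(st[i],(o+d*(18-o[2])/d[2]).round(1))
E
```

```text
t 35.2 pos [ 419.  -317.9  208.1] [-179.8   -0.9  172.3] w 77.4 q6 -120.0
  cm now axes [-0.45  0.56 16.21] target axes [-0.21  0.51 16.21] turn [-0.003 -0.015 -0.001]
[   6    6   37   37 1066] [569.2 113.3  18. ]
[  57   10   37   36 1053] [563.3  13.5  18. ]
[ 109   12   37   37 1069] [558.4 -86.8  18. ]
```

>>> move_arm(
  increments=[
    [[0.85, -0.2, 0.4, 0, 0, -0.015, 0], [0.85, 0, 0, 0, 0, 0, 0], [0.85, 0, 0, 4, 0, 0, 0], [0.85, 0, 0, 3.5, 0, 0, 0], [0.85, 0, 0, 0, 0, 0, 0], [0.85, 0, 0, 0, 0, 0, 0]],
  ],
)

```text
time_s: 35.95
ee_pos: [422.7, -310.3, 134.5]
ee_rot: [-179.7, 0.3, 172.6]
force: [0.4, 0.1, 1.0]
gripper_width: 77.6
```

```bash
python3 - <<'E'
from h import *
delta(421.8,-313.1,46,172.4)
E
```

```text
t 35.95 pos [ 422.7 -310.3  134.5] [-179.7    0.3  172.6] w 77.6 q6 -120.0
  cm now axes [ 0.1  -0.25  8.85] target axes [ 0.05 -0.29  8.85] turn [-0.005  0.005  0.004]
```

>>> move_arm(
  increments=[
    [[0.85, 0, -0.2, 3, 0, 0, 0], [0.85, 0, 0, 3, 0, 0, 0], [0.85, 0, 0, 2.5, 0, 0, 0], [0.85, 0, 0, 0, 0, 0, 0], [0.2, 0, 0, 0, 0, 0, 0], [0.2, 0, 0, 0, 0, 0, 0], [0.2, 0, 0, 0, 0, 0, 0], [0.2, 0, 0, 0, 0, 0, 0]],
  ],
)

```text
time_s: 36.95
ee_pos: [430.3, -317.5, 59.5]
ee_rot: [-179.1, 1.4, 172.7]
force: [-0.3, -0.4, -1.0]
gripper_width: 57.2
```

```bash
python3 - <<'E'
from h import *
delta(569.3,113.2,180,176.9)
E
```

```text
t 36.95 pos [ 430.3 -317.5   59.5] [-179.1    1.4  172.7] w 57.2 q6 -120.0
  cm now axes [ -8.62  44.29 -12.57] target axes [-11.55  43.76 -12.05] turn [-0.017  0.025 -0.073]
```

>>> move_arm(
  increments=[
    [[0.85, 0, 0, 0, 0, 0, 0], [0.85, 0, 0, 0, 0, 0, 0], [0.85, 0.8, 0, 0, -0.017, 0.025, 0], [0.85, 0, 0, 0, 0, 0, 0], [0.85, 0, 0, 1.2, 0, 0, 0], [0.85, 0, 0, 0, 0, 0, 0], [0.85, 0, 0, 0, 0, 0, 0]],
  ],
)

```text
time_s: 37.83
ee_pos: [421.9, -316.8, 46.6]
ee_rot: [179.9, -0.1, 172.7]
force: [0.1, 0.4, 0.0]
gripper_width: 77.5
```

```bash
python3 - <<'E'
from h import *
delta(421.8,-315,46,172.4)
E
```

```text
t 37.83 pos [ 421.9 -316.8   46.6] [ 1.799e+02 -1.000e-01  1.727e+02] w 77.5 q6 -121.0
  cm now axes [0.03 0.18 0.06] target axes [0.03 0.18 0.06] turn [ 0.001 -0.001  0.005]
```

Good. Close, lift, and travel.

>>> move_arm(
  increments=[
    [[0.2, 0, 0, 0, 0, 0, 0], [0.2, 0, 0, 0, 0, 0, 0], [0.2, 0, 0, 0, 0, 0, 0], [0.2, 0, 0, 0, 0, 0, 0], [0.2, 0, 0, -2, 0, 0, 0], [0.2, 0, 0, -5, 0, 0, 0], [0.2, 0, 0, -5, 0, 0, 0], [0.2, 0, 0, -2, 0, 0, 0], [0.2, 0, 0, 0, 0, 0, -0.035], [0.2, 0, 0, 0, 0, 0, -0.035]],
  ],
)

```text
time_s: 39.08
ee_pos: [420.0, -315.7, 187.3]
ee_rot: [179.7, -0.4, 177.0]
force: [-0.3, 0.3, -2.6]
gripper_width: 57.2
```

```bash
python3 - <<'E'
from h import *
delta(569.3,113.2,180,176.9)
E
```

```text
t 39.08 pos [ 420.  -315.7  187.3] [179.7  -0.4 177. ] w 57.2 q6 -125.0
  cm now axes [-12.65  43.61   0.84] target axes [-12.59  43.63   0.73] turn [ 0.005 -0.008  0.001]
```

>>> move_arm(
  increments=[
    [[0.2, -1.3, 4.4, 0, 0, 0, 0], [0.2, -1.4, 4.8, 0, 0, 0, 0], [0.2, -1.4, 4.8, 0, 0, 0, 0], [0.2, -1.4, 4.8, 0, 0, 0, 0], [0.2, -1.4, 4.8, 0, 0, 0, 0], [0.2, -1.4, 4.8, 0, 0, 0, 0], [0.2, -1.4, 4.8, 0, 0, 0, 0], [0.2, -1.4, 4.8, 0, 0, 0, 0], [0.2, -1.4, 4.8, 0, 0, 0, 0], [0.2, 0, 0, 0, 0, 0, 0], [0.2, 0, 0, 0, 0, 0, 0]],
  ],
)

```text
time_s: 40.45
ee_pos: [561.8, 118.5, 167.9]
ee_rot: [179.7, -2.3, 177.7]
force: [0.1, -0.8, -2.3]
gripper_width: 57.0
```

```bash
python3 - <<'E'
from h import *
delta(569.3,113.2,59,176.9)
E
```

```text
t 40.45 pos [561.8 118.5 167.9] [179.7  -2.3 177.7] w 57.0 q6 -78.0
  cm now axes [-1.21 -0.55 10.85] target axes [-0.78 -0.49 10.89] turn [ 0.005 -0.04   0.013]
```

>>> move_arm(
  increments=[
    [[0.2, -0.7, -0.4, 0, 0, -0.04, 0.013], [0.2, 0, 0, 0, 0, 0, 0], [0.2, 0, 0, 4, 0, 0, 0], [0.2, 0, 0, 3, 0, 0, 0], [0.2, 0, 0, 1, 0, 0, 0], [0.2, 0, 0, 0, 0, 0, 0], [0.2, 0, 0, 0, 0, 0, 0]],
  ],
)

```text
time_s: 41.32
ee_pos: [567.5, 108.8, 85.8]
ee_rot: [179.8, -0.1, 176.6]
force: [-0.2, -0.6, -2.2]
gripper_width: 57.3
```

```bash
python3 - <<'E'
from h import *
delta(569.3,113.2,59,176.9)
E
```

```text
t 41.33 pos [567.5 108.8  85.8] [ 1.798e+02 -1.000e-01  1.766e+02] w 57.3 q6 -77.0
  cm now axes [-0.16  0.44  2.68] target axes [-0.16  0.45  2.68] turn [ 0.004 -0.002 -0.005]
```

>>> move_arm(
  increments=[
    [[0.2, -0.1, 0.3, 0.5, 0, 0, 0], [0.2, 0, 0, 0.7, 0, 0, 0], [0.2, 0, 0, 0.6, 0, 0, 0], [0.2, 0, 0, 0.4, 0, 0, 0], [0.2, 0, 0, 0, 0, 0, 0], [0.2, 0, 0, 0, 0, 0, 0]],
  ],
)

```text
time_s: 42.08
ee_pos: [569.9, 112.4, 64.2]
ee_rot: [179.7, 0.1, 176.6]
force: [-0.2, 0.7, -1.2]
gripper_width: 57.0
```

```bash
python3 - <<'E'
from h import *
delta(569.3,113.2,58.6,176.9)
E
```

```text
t 42.08 pos [569.9 112.4  64.2] [1.797e+02 1.000e-01 1.766e+02] w 57.0 q6 -77.0
  cm now axes [0.07 0.07 0.57] target axes [0.07 0.07 0.56] turn [ 0.005  0.002 -0.005]
```

>>> move_arm(
  increments=[
    [[0.2, 0, 0, 0.3, 0, 0, 0], [0.2, 0, 0, 0.2, 0, 0, 0], [0.2, 0, 0, 0.1, 0, 0, 0], [0.2, 0, 0, 0.05, 0, 0, 0], [0.85, 0, 0, 0, 0, 0, 0], [0.85, 0, 0, 0, 0, 0, 0], [0.85, 0, 0, 0, 0, 0, 0], [0.85, 0, 0, -1, 0, 0, 0], [0.85, 0, 0, -4, 0, 0, 0], [0.85, 0, 0, -5, 0, 0, 0], [0.85, 0, 0, -4, 0, 0, 0], [0.85, 0, 0, 0, 0, 0, 0]],
  ],
)

```text
time_s: 43.58
ee_pos: [571.0, 112.0, 205.6]
ee_rot: [179.7, 0.4, 176.6]
force: [0.5, -0.4, -0.2]
gripper_width: 77.2
```

```bash
python3 - <<'E'
from h import *
delta(503.8,-323.3,190,172.4)
W=cloud(grab('top'));P=W.reshape(-1,3)
m=(P[:,2]>105)&(P[:,2]<125)&(np.hypot(P[:,0]-569,P[:,1]-113)<40);Q=P[m];print(cv2.minEnclosingCircle(Q[:,:2].astype(np.float32)) if len(Q) else 0,len(Q))
E
```

```text
t 43.58 pos [571.  112.  205.6] [179.7   0.4 176.6] w 77.2 q6 -77.0
  cm now axes [  4.15 -43.85   1.28] target axes [  0.9  -44.03   1.56] turn [0.006 0.006 0.074]
0 0
```

>>> move_arm(
  increments=[
    [[0.85, 0.1, -4.2, 0, 0.006, 0.006, 0.037], [0.85, 0.1, -4.9, 0, 0, 0, 0.037], [0.85, 0.1, -4.9, 0, 0, 0, 0], [0.85, 0.1, -4.9, 0, 0, 0, 0], [0.85, 0.1, -4.9, 0, 0, 0, 0], [0.85, 0.1, -4.9, 0, 0, 0, 0], [0.85, 0.1, -4.9, 0, 0, 0, 0], [0.85, 0.1, -4.9, 0, 0, 0, 0], [0.85, 0.1, -4.6, 0, 0, 0, 0], [0.85, 0, 0, 0, 0, 0, 0], [0.85, 0, 0, 0, 0, 0, 0]],
  ],
)

```text
time_s: 45.0
ee_pos: [498.5, -324.2, 187.9]
ee_rot: [179.7, -1.8, 172.4]
force: [-0.3, 0.5, -0.1]
gripper_width: 77.5
```

```bash
python3 - <<'E'
from h import *
delta(503.8,-323.3,60,172.4)
W=cloud(grab('top'));P=W.reshape(-1,3)
m=(P[:,2]>105)&(P[:,2]<125)&(np.hypot(P[:,0]-569,P[:,1]-113)<40);Q=P[m];print(cv2.minEnclosingCircle(Q[:,:2].astype(np.float32)) if len(Q) else 0,len(Q))
E
```

```text
t 45.0 pos [ 498.5 -324.2  187.9] [179.7  -1.8 172.4] w 77.5 q6 -116.0
  cm now axes [-0.91  0.09 12.76] target axes [-0.52  0.16 12.79] turn [ 0.006 -0.031 -0.   ]
((572.2640991210938, 113.3014144897461), 25.767860412597656) 705
```

>>> move_arm(
  increments=[
    [[0.85, -0.3, 0, 0, 0.006, -0.03, 0], [0.85, 0, 0, 0, 0, 0, 0], [0.85, 0, 0, 4, 0, 0, 0], [0.85, 0, 0, 2.5, 0, 0, 0], [0.85, 0, 0, 0, 0, 0, 0], [0.85, 0, 0, 0, 0, 0, 0]],
  ],
)

```text
time_s: 45.8
ee_pos: [504.0, -320.6, 123.9]
ee_rot: [-179.9, 0.3, 172.8]
force: [0.5, 0.3, 0.2]
gripper_width: 77.6
```

```bash
python3 - <<'E'
from h import *
delta(503.8,-323.3,62,172.4)
E
```

```text
t 45.8 pos [ 504.  -320.6  123.9] [-179.9    0.3  172.8] w 77.6 q6 -116.0
  cm now axes [ 0.02 -0.26  6.19] target axes [-0.01 -0.27  6.19] turn [-0.002  0.006  0.007]
```

>>> move_arm(
  increments=[
    [[0.85, 0.1, -0.2, 0, 0, 0, 0], [0.85, 0, 0, 2, 0, 0, 0], [0.85, 0, 0, 2, 0, 0, 0], [0.85, 0, 0, 2, 0, 0, 0], [0.85, 0, 0, 0, 0, 0, 0], [0.85, 0, 0, 0, 0, 0, 0]],
  ],
)

```text
time_s: 46.55
ee_pos: [507.3, -326.0, 70.2]
ee_rot: [-179.5, 1.1, 172.8]
force: [0.4, -0.4, 1.1]
gripper_width: 77.4
```

```bash
python3 - <<'E'
from h import *
delta(503.8,-323.3,62,172.4)
E
```

```text
t 46.55 pos [ 507.3 -326.    70.2] [-179.5    1.1  172.8] w 77.4 q6 -117.0
  cm now axes [0.4  0.24 0.81] target axes [0.39 0.23 0.82] turn [-0.009  0.019  0.007]
```

>>> move_arm(
  increments=[
    [[0.85, 0.3, 0.2, 0.4, -0.009, 0.019, 0], [0.85, 0, 0, 0, 0, 0, 0], [0.85, 0, 0, 0, 0, 0, 0], [0.2, 0, 0, 0, 0, 0, 0], [0.2, 0, 0, 0, 0, 0, 0], [0.2, 0, 0, 0, 0, 0, 0], [0.2, 0, 0, 0, 0, 0, 0]],
  ],
)

```text
time_s: 47.42
ee_pos: [505.7, -324.2, 68.4]
ee_rot: [-179.9, 0.1, 172.8]
force: [0.0, -0.3, 0.3]
gripper_width: 59.1
```

```bash
python3 - <<'E'
from h import *
delta(563.8,13.4,180,176.9)
E
```

```text
t 47.42 pos [ 505.7 -324.2   68.4] [-1.799e+02  1.000e-01  1.728e+02] w 59.1 q6 -117.0
  cm now axes [ -1.55  34.21 -11.2 ] target axes [ -3.97  34.03 -11.16] turn [-0.001  0.002 -0.072]
```

>>> move_arm(
  increments=[
    [[0.2, 0, 0, -2, 0, 0, 0], [0.2, 0, 0, -5, 0, 0, 0], [0.2, 0, 0, -5, 0, 0, 0], [0.2, -0.3, 4, 0, 0, 0, -0.036], [0.2, -0.5, 4.9, 0, 0, 0, -0.036], [0.2, -0.5, 4.9, 0, 0, 0, 0], [0.2, -0.5, 4.9, 0, 0, 0, 0], [0.2, -0.5, 4.9, 0, 0, 0, 0], [0.2, -0.5, 4.9, 0, 0, 0, 0], [0.2, -0.5, 4.9, 0, 0, 0, 0], [0.2, 0, 0, 0, 0, 0, 0], [0.2, 0, 0, 0, 0, 0, 0]],
  ],
)

```text
time_s: 48.92
ee_pos: [555.8, 17.3, 180.8]
ee_rot: [179.8, -1.1, 176.9]
force: [-0.3, -0.5, -4.6]
gripper_width: 59.2
```

```bash
python3 - <<'E'
from h import *
delta(565.7,13.5,80.4,176.9)
E
```

```text
t 48.92 pos [555.8  17.3 180.8] [179.8  -1.1 176.9] w 59.2 q6 -87.0
  cm now axes [-1.2  -0.35 10.02] target axes [-1.01 -0.32 10.04] turn [ 0.003 -0.019  0.001]
```

>>> move_arm(
  increments=[
    [[0.2, -0.8, -0.2, 0, 0, -0.019, 0], [0.2, 0, 0, 0, 0, 0, 0], [0.2, 0, 0, 4, 0, 0, 0], [0.2, 0, 0, 3, 0, 0, 0], [0.2, 0, 0, 0.5, 0, 0, 0], [0.2, 0, 0, 0, 0, 0, 0], [0.2, 0, 0, 0, 0, 0, 0]],
  ],
)

```text
time_s: 49.8
ee_pos: [566.1, 9.3, 106.4]
ee_rot: [179.9, 0.3, 176.5]
force: [-0.3, 0.4, -3.7]
gripper_width: 59.3
```

```bash
python3 - <<'E'
from h import *
delta(565.7,13.5,80.4,176.9)
E
```

```text
t 49.8 pos [566.1   9.3 106.4] [179.9   0.3 176.5] w 59.3 q6 -87.0
  cm now axes [0.08 0.41 2.6 ] target axes [0.06 0.41 2.6 ] turn [ 0.002  0.006 -0.007]
```

>>> move_arm(
  increments=[
    [[0.2, 0, 0.3, 0.5, 0, 0, 0], [0.2, 0, 0, 0.7, 0, 0, 0], [0.2, 0, 0, 0.6, 0, 0, 0], [0.2, 0, 0, 0.4, 0, 0, 0], [0.2, 0, 0, 0, 0, 0, 0], [0.2, 0, 0, 0, 0, 0, 0]],
  ],
)

```text
time_s: 50.55
ee_pos: [567.6, 12.8, 84.7]
ee_rot: [179.8, 0.5, 176.5]
force: [0.3, -0.2, -4.2]
gripper_width: 59.1
```

```bash
python3 - <<'E'
from h import *
delta(565.7,13.5,80.4,176.9)
E
```

```text
t 50.55 pos [567.6  12.8  84.7] [179.8   0.5 176.5] w 59.1 q6 -87.0
  cm now axes [0.2  0.06 0.43] target axes [0.19 0.06 0.43] turn [ 0.003  0.009 -0.007]
```

>>> move_arm(
  increments=[
    [[0.2, 0.1, 0, 0.2, 0, 0, 0], [0.2, 0, 0, 0.15, 0, 0, 0], [0.2, 0, 0, 0.1, 0, 0, 0], [0.2, 0, 0, 0.05, 0, 0, 0], [0.85, 0, 0, 0, 0, 0, 0], [0.85, 0, 0, 0, 0, 0, 0], [0.85, 0, 0, 0, 0, 0, 0], [0.85, 0, 0, -1, 0, 0, 0], [0.85, 0, 0, -4, 0, 0, 0], [0.85, 0, 0, -5, 0, 0, 0], [0.85, 0, 0, -3, 0, 0, 0], [0.85, 0, 0, 0, 0, 0, 0]],
  ],
)

```text
time_s: 52.05
ee_pos: [567.1, 12.5, 218.4]
ee_rot: [179.8, 1.0, 176.5]
force: [-0.1, 0.0, -0.2]
gripper_width: 77.7
```

```bash
python3 - <<'E'
from h import *
delta(588.4,-332.5,190,172.4)
E
```

```text
t 52.05 pos [567.1  12.5 218.4] [179.8   1.  176.5] w 77.7 q6 -87.0
  cm now axes [ -4.18 -34.31   2.8 ] target axes [ -6.67 -33.91   2.84] turn [0.004 0.017 0.071]
```

>>> move_arm(
  increments=[
    [[0.85, -0.8, -4.2, 0, 0, 0.01, 0.036], [0.85, -0.9, -4.9, 0, 0, 0, 0.036], [0.85, -1, -4.9, 0, 0, 0, 0], [0.85, -1, -4.9, 0, 0, 0, 0], [0.85, -1, -4.9, 0, 0, 0, 0], [0.85, -1, -4.9, 0, 0, 0, 0], [0.85, -1, -4.8, 0, 0, 0, 0], [0.85, 0, 0, 0, 0, 0, 0], [0.85, 0, 0, 0, 0, 0, 0]],
  ],
)

```text
time_s: 53.18
ee_pos: [590.1, -335.7, 205.2]
ee_rot: [179.4, -0.5, 172.4]
force: [-0.0, -0.1, -0.1]
gripper_width: 77.7
```

```bash
python3 - <<'E'
from h import *
delta(588.4,-332.5,66,172.4)
W=cloud(grab('top'));P=W.reshape(-1,3)
for c in((569,113),(564,13)):
    m=(P[:,2]>105)&(P[:,2]<125)&(np.hypot(P[:,0]-c[0],P[:,1]-c[1])<40);Q=P[m];print(cv2.minEnclosingCircle(Q[:,:2].astype(np.float32)) if len(Q) else 0,len(Q))
E
```

```text
t 53.17 pos [ 590.1 -335.7  205.2] [179.4  -0.5 172.4] w 77.7 q6 -113.0
  cm now axes [ 0.08  0.15 13.93] target axes [ 0.21  0.29 13.92] turn [ 0.01  -0.009 -0.001]
((572.14208984375, 113.17221069335938), 25.69388771057129) 701
((567.4024047851562, 14.629566192626953), 29.496414184570312) 835
```

>>> move_arm(
  increments=[
    [[0.85, 0.1, 0.2, 0, 0.01, -0.009, 0], [0.85, 0, 0, 0, 0, 0, 0], [0.85, 0, 0, 4, 0, 0, 0], [0.85, 0, 0, 2, 0, 0, 0], [0.85, 0, 0, 0, 0, 0, 0], [0.85, 0, 0, 0, 0, 0, 0]],
  ],
)

```text
time_s: 53.98
ee_pos: [591.0, -328.5, 147.1]
ee_rot: [-179.9, 0.3, 172.8]
force: [-0.2, 0.4, 0.3]
gripper_width: 77.8
```

```bash
python3 - <<'E'
from h import *
delta(588.4,-332.5,66,172.4)
E
```

```text
t 53.98 pos [ 591.  -328.5  147.1] [-179.9    0.3  172.8] w 77.8 q6 -113.0
  cm now axes [ 0.24 -0.42  8.11] target axes [ 0.2  -0.43  8.11] turn [-0.002  0.005  0.006]
```

>>> move_arm(
  increments=[
    [[0.85, 0.3, -0.3, 0, 0, 0, 0], [0.85, 0, 0, 0, 0, 0, 0], [0.85, 0, 0, 3, 0, 0, 0], [0.85, 0, 0, 3, 0, 0, 0], [0.85, 0, 0, 1.2, 0, 0, 0], [0.85, 0, 0, 0, 0, 0, 0], [0.85, 0, 0, 0, 0, 0, 0]],
  ],
)

```text
time_s: 54.85
ee_pos: [591.4, -334.0, 80.4]
ee_rot: [-179.6, 0.9, 172.7]
force: [-0.3, -0.3, -0.5]
gripper_width: 77.2
```

```bash
python3 - <<'E'
from h import *
delta(588.4,-332.5,66,172.4)
E
```

```text
t 54.85 pos [ 591.4 -334.    80.4] [-179.6    0.9  172.7] w 77.2 q6 -113.0
  cm now axes [0.33 0.12 1.43] target axes [0.31 0.11 1.44] turn [-0.007  0.016  0.006]
```

>>> move_arm(
  increments=[
    [[0.85, 0.25, 0.1, 0.5, -0.007, 0.016, 0], [0.85, 0, 0, 0.5, 0, 0, 0], [0.85, 0, 0, 0, 0, 0, 0], [0.85, 0, 0, 0, 0, 0, 0], [0.2, 0, 0, 0, 0, 0, 0], [0.2, 0, 0, 0, 0, 0, 0], [0.2, 0, 0, 0, 0, 0, 0], [0.2, 0, 0, 0, 0, 0, 0]],
  ],
)

```text
time_s: 55.85
ee_pos: [590.1, -333.2, 72.2]
ee_rot: [-179.9, 0.2, 172.7]
force: [0.6, -0.0, -0.6]
gripper_width: 51.2
```

```bash
python3 - <<'E'
from h import *
delta(558.6,-86.4,190,176.9)
E
```

```text
t 55.85 pos [ 590.1 -333.2   72.2] [-179.9    0.2  172.7] w 51.2 q6 -113.0
  cm now axes [  6.21  24.07 -11.83] target axes [  4.48  24.47 -11.78] turn [-0.001  0.003 -0.073]
```

>>> move_arm(
  increments=[
    [[0.2, 0, 0, -2, 0, 0, 0], [0.2, 0, 0, -5, 0, 0, 0], [0.2, 0, 0, -5, 0, 0, 0], [0.2, 0, 0, -1, 0, 0, -0.036], [0.2, 0.9, 4.5, 0, 0, 0, -0.036], [0.2, 0.9, 4.9, 0, 0, 0, 0], [0.2, 0.9, 4.9, 0, 0, 0, 0], [0.2, 0.9, 4.9, 0, 0, 0, 0], [0.2, 0.6, 4.6, 0, 0, 0, 0], [0.2, 0, 0, 0, 0, 0, 0], [0.2, 0, 0, 0, 0, 0, 0]],
  ],
)

```text
time_s: 57.22
ee_pos: [552.0, -84.3, 188.3]
ee_rot: [179.5, -1.6, 177.3]
force: [0.0, -0.3, -3.3]
gripper_width: 51.0
```

```bash
python3 - <<'E'
from h import *
delta(559.5,-86.4,84.2,176.9)
E
```

```text
t 57.23 pos [552.  -84.3 188.3] [179.5  -1.6 177.3] w 51.0 q6 -97.0
  cm now axes [-1.04 -0.26 10.39] target axes [-0.76 -0.17 10.41] turn [ 0.008 -0.027  0.007]
```

>>> move_arm(
  increments=[
    [[0.2, -0.5, 0, 0, 0.008, -0.027, 0.007], [0.2, 0, 0, 0, 0, 0, 0], [0.2, 0, 0, 4, 0, 0, 0], [0.2, 0, 0, 3, 0, 0, 0], [0.2, 0, 0, 0.5, 0, 0, 0], [0.2, 0, 0, 0, 0, 0, 0], [0.2, 0, 0, 0, 0, 0, 0]],
  ],
)

```text
time_s: 58.1
ee_pos: [559.6, -89.9, 112.7]
ee_rot: [-179.9, 0.4, 176.6]
force: [0.8, 0.3, -2.6]
gripper_width: 51.1
```

```bash
python3 - <<'E'
from h import *
delta(559.5,-86.4,84.2,176.9)
E
```

```text
t 58.1 pos [559.6 -89.9 112.7] [-179.9    0.4  176.6] w 51.1 q6 -97.0
  cm now axes [0.05 0.36 2.85] target axes [0.03 0.35 2.85] turn [-0.002  0.006 -0.006]
```

>>> move_arm(
  increments=[
    [[0.2, 0.1, 0.3, 0.6, 0, 0, 0], [0.2, 0, 0, 0.8, 0, 0, 0], [0.2, 0, 0, 0.6, 0, 0, 0], [0.2, 0, 0, 0.4, 0, 0, 0], [0.2, 0, 0, 0, 0, 0, 0], [0.2, 0, 0, 0, 0, 0, 0]],
  ],
)

```text
time_s: 58.85
ee_pos: [560.1, -86.8, 88.9]
ee_rot: [-179.8, 0.6, 176.6]
force: [0.3, 0.2, -2.6]
gripper_width: 51.3
```

```bash
python3 - <<'E'
from h import *
delta(559.5,-86.4,84.2,176.9)
E
```

```text
t 58.85 pos [560.1 -86.8  88.9] [-179.8    0.6  176.6] w 51.3 q6 -96.0
  cm now axes [0.07 0.04 0.47] target axes [0.06 0.04 0.47] turn [-0.003  0.01  -0.006]
```

>>> move_arm(
  increments=[
    [[0.2, 0, 0, 0.25, 0, 0, 0], [0.2, 0, 0, 0.15, 0, 0, 0], [0.2, 0, 0, 0.1, 0, 0, 0], [0.2, 0, 0, 0.05, 0, 0, 0], [0.85, 0, 0, 0, 0, 0, 0], [0.85, 0, 0, 0, 0, 0, 0], [0.85, 0, 0, 0, 0, 0, 0], [0.85, 0, 0, -1, 0, 0, 0], [0.85, 0, 0, -4, 0, 0, 0], [0.85, 0, 0, -5, 0, 0, 0], [0.85, 0, 0, -5, 0, 0, 0], [0.85, 0, 0, 0, 0, 0, 0]],
  ],
)

```text
time_s: 60.35
ee_pos: [560.0, -86.6, 242.1]
ee_rot: [-179.8, 0.9, 176.6]
force: [0.6, 0.4, -0.8]
gripper_width: 77.5
```

>>> move_arm(
  increments=[
    [[0.85, 0, -4, 0, 0, 0, 0], [0.85, 0, -5, 0, 0, 0, 0], [0.85, 0, -5, 0, 0, 0, 0], [0.85, 0, -5, 0, 0, 0, 0], [0.85, 0, -4, 0, 0, 0, 0], [0.85, 0, 0, 0, 0, 0, 0], [0.85, 0, 0, 0, 0, 0, 0]],
  ],
)

```text
time_s: 61.22
ee_pos: [543.8, -320.4, 238.6]
ee_rot: [179.9, 0.6, 176.7]
force: [0.9, -0.7, -0.0]
gripper_width: 77.2
```

```bash
python3 - <<'E'
from h import *
f=grab('top');png(f,'t9');W=cloud(f);P=W.reshape(-1,3)
for n,c,a,b in(('jar',(569,113),92,125),('tin',(564,13),105,125),('bottle',(558,-86),100,150)):
    m=(P[:,2]>a)&(P[:,2]<b)&(np.hypot(P[:,0]-c[0],P[:,1]-c[1])<40);Q=P[m];print(n,cv2.minEnclosingCircle(Q[:,:2].astype(np.float32)) if len(Q) else 0,len(Q),Q[:,2].max())
Q=W[225:385,90:200].reshape(-1,3);Q=Q[(Q[:,2]>30)&(Q[:,2]<75)];print('plane',cv2.minAreaRect(Q[:,:2].astype(np.float32)))
print(monitor.state()['time_s'])
png(grab('side'),'s9')
E
```

```text
jar ((572.0388793945312, 112.10560607910156), 26.466794967651367) 742 121.59320518124959
tin ((567.3623046875, 14.599080085754395), 29.470489501953125) 837 120.50637963811457
bottle ((561.9586791992188, -85.91429138183594), 25.892589569091797) 688 145.90365395692328
plane ((464.89996337890625, 337.94464111328125), (48.8089714050293, 158.1412811279297), 83.9433822631836)
61.275
```

View pics/t9.png

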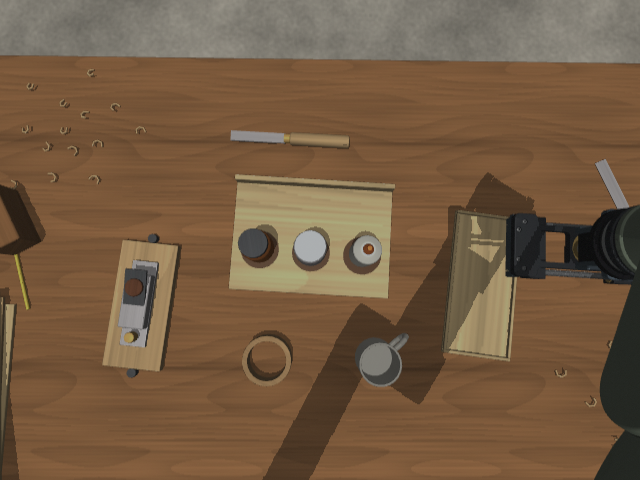

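View pics/s9.png

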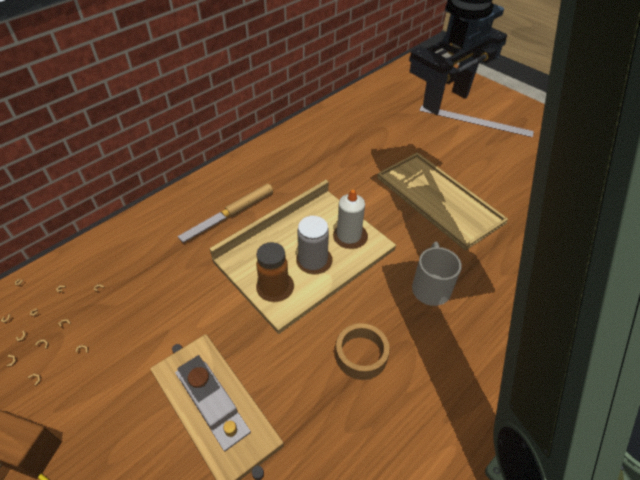

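Both views show the jar, tin and bottle upright on their own spots, about 3-4 mm from the start. The plane is sole down on the middle of the workpiece, and the mug, tape and chisel haven't moved. I'm handing in.

```bash
python3 -c "
from h import *
print(job.job_done())"
```

```text
the job is handed in; nothing more can be done
None
```

The job is done and handed in at about 61 s of the 144 s allowed; handing in gave no verdict. I moved the bottle, tin and jar upright into the side tray, then set the plane sole down on the workpiece. After that I stood the jar, tin and bottle back on their own cork spots.

- **Plane:** its centre measures about 3 mm from the workpiece's middle, and the two are aligned in angle to within about 0.1°.
- **Containers:** the jar, tin and bottle measure 3.1, 3.7 and 3.6 mm from where they stood at the start, all upright in the top and side views.
- **Bystanders:** the mug, chisel and tape roll look unmoved in both final views; I didn't measure them again.
- **Corrections on the way:** the arm drifted up to about 10 mm on fast moves, so I corrected it before each grasp and placing. The jar's second grasp sat off-centre and too high, so I opened and regripped it before lifting.
- **Failed checks:** two measurements came back bad and were redone: the workpiece's outline twice, and the jar once while the arm hid it. The good readings of the workpiece's middle differ by about 2-3 mm.

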